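Load the utensil hygiene cabinet

ROBOT

A 7-joint arm with a two-finger parallel gripper is mounted at the origin on the work surface. World frame = base frame: x ahead of the robot, y to its left, z up, the work surface at z = 0. Lengths are in m, angles in rad, forces in N, time in s.
With the tool pointing down it reaches from about 0.4 to 0.875 m from the base axis. Payload 19.3 kg.
Tool frame: the origin (TCP) lies at the very end of the fingers, on their centre line; the grasp point (between the pads) lies 19 mm behind it; z points along the fingers, y is the line along which they close (so a half turn about z gives the same grasp; the last joint's range is limited). The gripper opens to 85 mm and grips with 20 to 120 N. Pads are 22 mm wide; open, the fingers measure 114 mm over their backs; the gripper's body (76 mm by 85 mm) begins 54 mm behind the grasp point. The pads swing forward as they close: fully open they stand 13 mm farther back than shut.
Start: joints at [-1.329, 0.521, -0.036, 1.599, 0.021, 1.021, -0.113], TCP at [0.192, 0.595, 0.231] pointing down, gripper open.
Joint ranges: [-2.91, 2.91], [-0.3, 2.13], [-1.5, 1.42], [0.17, 2.43], [-1.26, 4.41], [0.16, 1.93], [-2.52, 2.52]. Speed limits (rad/s): [1.89, 1.89, 2.39, 2.39, 3.01, 3.01, 3.01].

INTERFACE

Orientations are given as [roll, pitch, yaw] about the fixed x, y, z axes, in that order (R = Rz(yaw) Ry(pitch) Rx(roll)).
In Python, from workcell import bot gives the robot as it stands.
- The arm moves only by the tool jog_arm, never from a script. Its argument "motion" is a list of rows, each a list of 5 numbers: the shift along the tool's x, y, z scaled (see below), then the turn about the tool's z scaled (see below), then the opening, from 0 (shut) to 1 (fully open). A call has 1 to 12 rows; each row shifts and turns the commanded pose from where the row before left it, along the tool's axes as they then stand; what a row does not reach is not made up. The controller multiplies each number of a shift by 30 mm and each number of a turn by 0.08 rad. A row lasts 1/10 s, in which the tool goes at most 50 mm and 8.59 degrees, less where a joint would pass 70% of its speed; a pose out of reach is approached as far as the arm can. A call with a number of a shift or a turn outside -1 to 1 is refused whole. A call with a gripper value outside its range is refused whole. The fingers move at their own pace and stop on an object; "newtons" is the grip in N (left out, the last holds). Time passes only in rows, so rows that do not move let the fingers close. It gives the time, the measured TCP pose, the force, the opening and the grip force at its end, in the units of the state.
- bot.observe(): the state, without advancing time (a new reading comes with each control period).
- bot.grab_frame(name): name is "side" or "top" or "wrist"; returns a dict with "pixels" (480x640x3 uint8, red, green, blue), "fovy" (degrees; the focal length in pixels is half the picture's height over the tangent of half this angle, whatever the lens; pixels are square), "cx", "cy" (the principal point, pixels), "rvec" (rotation vector, rad) and "tvec" (3), from world to camera coordinates, as OpenCV has them; the wrist camera has in their place "mount" (4x4, takes a point from camera to tool coordinates, whose origin is the TCP and whose axes are the flange's). Camera axes: x right, y down, z forward; pixel columns grow to the right and rows downward; lengths in m; the calibration is good to about 2 mm. The wrist camera is an equidistant fisheye: a pixel r from the principal point sees the ray r / f radians off the axis. A picture is of the moment at which its call begins: read the wrist's pose just before it. There is no depth.
- bot.job_done(): hands the job in; it is judged then, once.
The state is a dict: "clock": time; "qpos": joint angles; "qd": joint speeds; "joint_efforts": joint torques, N m; "position": TCP position; "tool_rot": TCP orientation; "force": force on the tool from outside, world axes, zero at the start; "moment": the same for the moment, N m; "grip_width": finger opening in m; "finger_force": force on a finger pad.
Only numpy, scipy, OpenCV 4.12 (cv2) and the standard library are available. Lean on these libraries where they do the work, as an engineer would, in place of code of your own. Each camera call takes 0.05 s, during which the arm holds its last target. There are 200 camera calls.

TASK

Pull the cabinet's door wide open past its roller catch and stand every washed utensil from the drying mat upright, head up, in the cups on the inside of the door, its foot down on the cup floor. Then push the door until the catch snaps it fully shut, and only after that press the start button on the roof; leave the other things on the table where they are.

Things in the scene. Friction and masses are not known exactly. Their poses are not given: they have to be found in the camera images.
- door (a joint): door angle: 0 = shut, grows as the free edge swings towards the robot, stop at 1.62; wide open is above 1.3. Upright hinge at the left edge as the robot sees it. It stays where left (hinge friction 0.15 N m). A sprung roller catch holds it shut: about 6 N at the handle to pull out or push in; roller met at about 0.10 rad, below 0.03 rad it snaps shut by itself
- door_handle (a point): grip point of the handle: upright round bar, 12 mm diameter, 290 mm from the hinge axis, 40 mm out from the door's outer face; bar free from 70 mm below this point to its top end 29 mm above. 235 mm above the table, 33 mm below the door's top edge. Axes turn with the door: y from free edge to hinge, x through the door from outer to inner face, z up
- door_hinge (a point): point on the upright hinge axis, in the plane of the door's inner face, 140 mm above the table; axes as for door_handle. The door is a clear pane in a steel frame, 320 mm wide, 256 high, 12 thick, lower edge 12 mm above the table. With the door shut, door_handle is at x -52 mm, y -290 mm from here
- cup0 (a point): centre of the inner floor of the cup nearest the hinge, 118 mm from the hinge axis along the door. Three equal steel cups in a row on the inside of the door swing with it: inside 46 mm square, 90 mm deep, 60 mm from centre to centre, floor 33 and rim 123 mm above the table, centres 42 mm from the door's inner face. Axes as for door_handle
- cup1 (a point): centre of the inner floor of the middle cup (178 mm from the hinge axis along the door), like cup0
- cup2 (a point): centre of the inner floor of the cup nearest the free edge (238 mm from the hinge axis along the door), like cup0
- start (a joint): the start button's travel: 0 = up, 6 mm = fully down, springs back; it counts as pressed beyond 4 mm and takes 5 N to press fully
- start_top (a point): centre of the top of the start button: round, grey, 34 mm diameter, in a dark housing on the cabinet's flat steel roof (272 mm above the table); pressed straight down. The cabinet is a clear-sided box with steel floor and roof, 160 mm deep, 330 mm wide; the door covers its front
- muddler_mid (a point): wooden muddler with a plain round head 30 mm in diameter, 180 mm long, 0.1 to 0.2 kg; may be absent. Point on its long axis, half-way along; x axis from foot to head. Lies on the mat at the start, axis 15 mm above the mat. Foot: square block 30 x 30 mm, 14 mm long; then a square handle 20 x 20 mm; the last 40 mm is the head
- reamer_mid (a point): pale wooden citrus reamer with a pointed cone head, 30 mm across at its base, 170 mm long, 0.1 to 0.2 kg; may be absent. Point on its long axis, half-way along; x axis from foot to head. Lies on the mat at the start, axis 15 mm above the mat. Foot: square block 30 x 30 mm, 14 mm long; then a square handle 20 x 20 mm; the last 40 mm is the head
- tamper_mid (a point): black tamper whose head is a round neck 20 mm in diameter, the last 12 mm a disc 30 mm in diameter, 195 mm long, 0.1 to 0.2 kg; may be absent. Point on its long axis, half-way along; x axis from foot to head. Lies on the mat at the start, axis 15 mm above the mat. Foot: square block 30 x 30 mm, 14 mm long; then a square handle 20 x 20 mm; the last 40 mm is the head
- mat: the thin black drying mat, 300 x 240 mm, 2 mm thick, fixed; origin at the centre of its underside
- ramekin: bystander: small white bowl, 72 mm across, 40 mm high; origin at the centre of its underside
- syrup: bystander: amber bottle, 68 mm in diameter, 200 mm high; origin under its centre
- spice: bystander: white jar, 60 mm in diameter, 100 mm high; origin under its centre
- mug: bystander: blue mug, 80 mm across, 90 mm high; origin under its centre
- can: bystander: metal can, 74 mm in diameter, 110 mm high; origin under its centre

How it is judged:
On the way, in this order (a step that is already met when the one before it is completed fails the run):
1. the door is pulled wide open past its catch (value of joint door above 1.3 rad), for 0.2 s.
2. every utensil stands upright in the cups and is let go (angle between each of muddler_mid, reamer_mid, tamper_mid's own x axis and vertical below 0.4 rad and x of muddler_mid in the frame of cup1 between -0.04 and 0.04 m and y of muddler_mid in the frame of cup1 between -0.11 and 0.11 m and z of muddler_mid in the frame of cup1 between 0.07 and 0.105 m and x of reamer_mid in the frame of cup1 between -0.04 and 0.04 m and y of reamer_mid in the frame of cup1 between -0.11 and 0.11 m and z of reamer_mid in the frame of cup1 between 0.065 and 0.1 m and x of tamper_mid in the frame of cup1 between -0.04 and 0.04 m and y of tamper_mid in the frame of cup1 between -0.11 and 0.11 m and z of tamper_mid in the frame of cup1 between 0.0775 and 0.1125 m and contact force between each of muddler, reamer, tamper and the fingers below 0.1 N and value of joint door above 0.3 rad), for 0.3 s.
3. the door is snapped shut (value of joint door below 0.02 rad), for 0.3 s.
4. the start button is pressed with the door shut (value of joint door below 0.02 rad and value of joint start above 0.004 m), for 0.05 s.
At the end, for the whole second after the job is handed in: Door shut (below 0.02 rad), button up again, every utensil present stands at rest in the cups, head up: within 0.4 rad of upright, its middle within 40 mm of the row's centre line and 110 mm of the middle cup along it, at most 20 mm below or 15 mm above its straight-standing height (angle between each of muddler_mid, reamer_mid, tamper_mid's own x axis and vertical below 0.4 rad and x of muddler_mid in the frame of cup1 between -0.04 and 0.04 m and y of muddler_mid in the frame of cup1 between -0.11 and 0.11 m and z of muddler_mid in the frame of cup1 between 0.07 and 0.105 m and x of reamer_mid in the frame of cup1 between -0.04 and 0.04 m and y of reamer_mid in the frame of cup1 between -0.11 and 0.11 m and z of reamer_mid in the frame of cup1 between 0.065 and 0.1 m and x of tamper_mid in the frame of cup1 between -0.04 and 0.04 m and y of tamper_mid in the frame of cup1 between -0.11 and 0.11 m and z of tamper_mid in the frame of cup1 between 0.0775 and 0.1125 m and value of joint door below 0.02 rad and value of joint start below 0.002 m and linear speed of each of muddler, reamer, tamper below 0.12 m/s); the robot touches nothing.
It fails at once if another thing on the table is shifted by more than 40 mm or tipped (distance of any of ramekin, syrup, spice, mug, can from where it was at the start of the episode above 0.04 m or angle between any of ramekin, syrup, spice, mug, can's own z axis and vertical above 0.5 rad).
It fails at once if the start button is pressed while the door is not shut (value of joint start above 0.004 m and value of joint door above 0.03 rad).
Of muddler, reamer, tamper only 2 to 3 are there at a start; the rules pass over those that are not, and their reading is None.
At some moment in a run one of muddler, reamer, tamper may be knocked a few centimetres aside while the robot is not near it.
It also fails if it takes over 210 s, if anything falls off the work surface, if the arm or the gripper's body presses on something with over 40 N, if the wrist force passes 120 N, or if a joint passes its speed limit or range.

## Working session

There is one attempt and no reset: what is moved stays moved. The work goes in short steps, Python scripts to look and compute and a tool call to move; the robot and the scene stay as the last step left them, time stands still between calls to the robot, and variables do not carry over. Pictures are saved under pics/ and viewed, at most 14 in all, crops included, and the job is handed in when it is done.

Besides the shell and the picture viewer there is one more tool, called after "Call:" by a JSON object that holds its "fn" and its "kwargs", one argument or row to a line. jog_arm: Moves the arm, as the interface text tells. Shifts and turns lie within -1 to 1; 1 stands for 30 mm of shift or 0.08 rad of turn. Its arguments: {"type":"object","properties":{"motion":{"type":"array","items":{"type":"array","items":{"type":"number"}}},"newtons":{"type":"number"}},"required":["motion"]}

```bash
ls; mkdir -p pics; cat > h.py <<'E'
import numpy as np, cv2
from workcell import bot
from scipy.spatial.transform import Rotation as R
def grab(n,fn=None):
    s=bot.observe(); f=bot.grab_frame(n)
    if fn: cv2.imwrite('pics/'+fn,f['pixels'][:,:,::-1])
    return s,f
def ray(f,u,v,s=None):
    F=240/np.tan(np.radians(f['fovy'])/2); d=np.array([u-f['cx'],v-f['cy']])/F
    if 'mount' in f:
        r=np.linalg.norm(d); c=np.r_[d/r*np.sin(r),np.cos(r)] if r>0 else np.array([0,0,1.])
        M=np.array(f['mount']); Rt=R.from_euler('xyz',s['tool_rot']).as_matrix()
        return Rt@M[:3,3]+np.array(s['position']), Rt@M[:3,:3]@c
    A=cv2.Rodrigues(np.array(f['rvec'],float))[0]
    return -A.T@np.array(f['tvec']).ravel(), A.T@np.r_[d,1]
def atz(f,u,v,z,s=None):
    o,d=ray(f,u,v,s); return (o+d*(z-o[2])/d[2]).round(4)
def proj(f,p,s=None):
    F=240/np.tan(np.radians(f['fovy'])/2); p=np.array(p,float)
    if 'mount' in f:
        M=np.array(f['mount']); Rt=R.from_euler('xyz',s['tool_rot']).as_matrix()
        c=M[:3,:3].T@(Rt.T@(p-np.array(s['position']))-M[:3,3]); t=np.arctan2(np.linalg.norm(c[:2]),c[2]); q=c[:2]/np.linalg.norm(c[:2])*t*F
    else:
        A=cv2.Rodrigues(np.array(f['rvec'],float))[0]; c=A@p+np.array(f['tvec']).ravel(); q=c[:2]/c[2]*F
    return (q+[f['cx'],f['cy']]).round(1)
E
python3 - <<'E'
from h import *
for n in('top','side'):
    s,f=grab(n,n+'0.png'); print(n,ray(f,f['cx'],f['cy']),f['fovy'])
print(s)
E
```

```text
pics
top (array([ 0.40735686, -0.12389146,  1.57450902]), array([ 1.38381946e-01,  3.30639728e-04, -9.90378881e-01])) 45.728971098053826
side (array([ 0.4095783 , -0.80478666,  0.89726274]), array([ 0.17207443,  0.68474499, -0.70817702])) 52.682329646079154
{'clock': 0.05, 'qpos': array([-1.32920054,  0.52198459, -0.03630915,  1.599985  ,  0.0212162 ,
        1.02113301, -0.1128065 ]), 'qd': array([-0.0003328 , -0.00080741, -0.00095319, -0.00210179,  0.00066366,
       -0.00128924, -0.0003199 ]), 'joint_efforts': array([ 4.61384087e-03, -9.29423833e+01,  1.98689707e+00, -3.70975614e+01,
        1.82423810e-02,  4.98534340e-03, -2.25573928e-05]), 'position': array([0.19167721, 0.59452978, 0.23075253]), 'tool_rot': array([-3.14047286e+00,  1.04120416e-04,  2.82977269e+00]), 'force': array([-0.0457893 , -0.43714404, -0.11124118]), 'moment': array([ 0.0229474 , -0.00694341,  0.02705904]), 'finger_force': 0.0, 'grip_width': 0.08544195436889138}
```

View pics/top0.png

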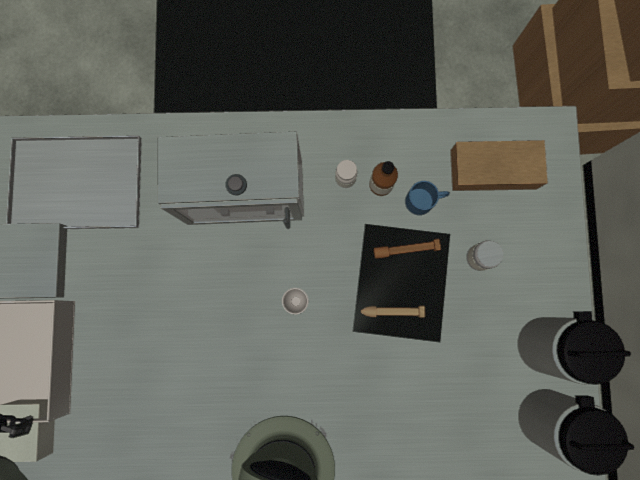

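View pics/side0.png

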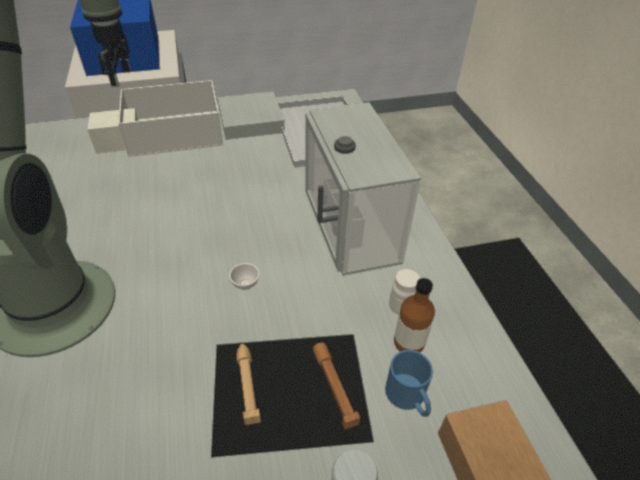

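```bash
python3 - <<'E'
from h import *
_,f=grab('top')
P=lambda u,v,z:print((u,v),z,atz(f,u,v,z))
for u,v in [(160,203),(300,201),(297,131),(158,137)]: P(u,v,.272)
P(236,182,.28);P(287,208,.264);P(288,226,.17)
print('ram');P(295,300,.035);P(347,166,.1);P(385,165,.2);P(386,185,.0);P(421,198,.05);P(487,253,.1)
print('mud');P(374,251,.017);P(380,251,.017);P(440,245,.017);print('ream');P(361,311,.017);P(425,312,.017)
b=cv2.resize(f['pixels'][110:330,140:460,::-1],None,fx=2.5,fy=2.5,interpolation=cv2.INTER_CUBIC);cv2.imwrite('pics/c1.png',b)
E
```

```text
(160, 203) 0.272 [0.6652 0.2638 0.272 ]
(300, 201) 0.272 [ 0.6642 -0.0624  0.272 ]
(297, 131) 0.272 [ 0.8332 -0.057   0.272 ]
(158, 137) 0.272 [0.8243 0.2723 0.272 ]
(236, 182) 0.28 [0.7102 0.0857 0.28  ]
(287, 208) 0.264 [ 0.6497 -0.0314  0.264 ]
(288, 226) 0.17 [ 0.6214 -0.0269  0.17  ]
ram
(295, 300) 0.035 [ 0.4405 -0.0349  0.035 ]
(347, 166) 0.1 [ 0.7907 -0.1802  0.1   ]
(385, 165) 0.2 [ 0.7656 -0.2706  0.2   ]
(386, 185) 0.0 [ 0.7597 -0.293   0.    ]
(421, 198) 0.05 [ 0.7106 -0.3818  0.05  ]
(487, 253) 0.1 [ 0.5521 -0.5391  0.1   ]
mud
(374, 251) 0.017 [ 0.5711 -0.2524  0.017 ]
(380, 251) 0.017 [ 0.5708 -0.2689  0.017 ]
(440, 245) 0.017 [ 0.5846 -0.4345  0.017 ]
ream
(361, 311) 0.017 [ 0.4083 -0.2125  0.017 ]
(425, 312) 0.017 [ 0.4027 -0.3858  0.017 ]
```

View pics/c1.png

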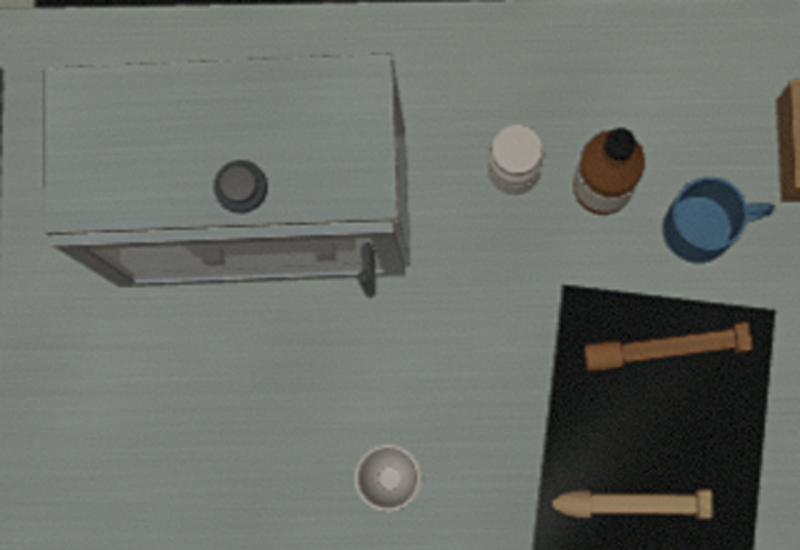

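```bash
cat >> h.py <<'E'
YAW=-0.02; H=np.array([.667,.267])
def door(a,d,off,z,H=H,yaw=None):
    "point d from hinge along door, off inward from inner face"
    t=(YAW if yaw is None else yaw)-a; y=np.array([-np.sin(t),np.cos(t)]); x=np.array([np.cos(t),np.sin(t)])
    return np.r_[H-d*y+off*x,z]
E
python3 - <<'E'
from h import *
for n,(x0,x1,y0,y1) in dict(top=(150,310,120,240),side=(290,430,90,280)).items():
    _,f=grab(n); k=5 if n=='top' else 3; im=np.ascontiguousarray(cv2.resize(f['pixels'][y0:y1,x0:x1,::-1],None,fx=k,fy=k,interpolation=cv2.INTER_CUBIC))
    im=cv2.convertScaleAbs(im,alpha=1.5)
    def ln(a,b,c):
        pa,pb=[tuple(int(q) for q in (proj(f,p)-[x0,y0])*k) for p in(a,b)]; cv2.line(im,pa,pb,c,1)
    ln(door(0,.29,-.052,.264),door(0,.29,-.052,.165),(0,0,255))
    for off in(0,-.012):
        pts=[door(0,0,off,.268),door(0,.32,off,.268),door(0,.32,off,.012),door(0,0,off,.012)]
        for i in range(4): ln(pts[i],pts[(i+1)%4],(0,255,0) if off else (255,255,0))
    cv2.imwrite(f'pics/o_{n}.png',im)
E
python3 -c "
import cv2,numpy as np
a=cv2.imread('pics/o_top.png');b=cv2.imread('pics/o_side.png');print(a.shape,b.shape)"
```

```text
(600, 800, 3) (570, 420, 3)
```

View pics/o_top.png

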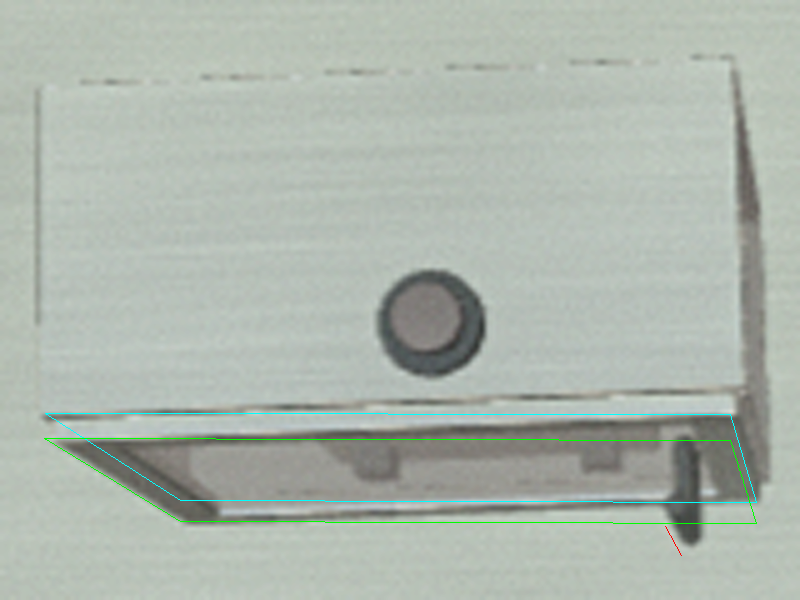

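View pics/o_side.png

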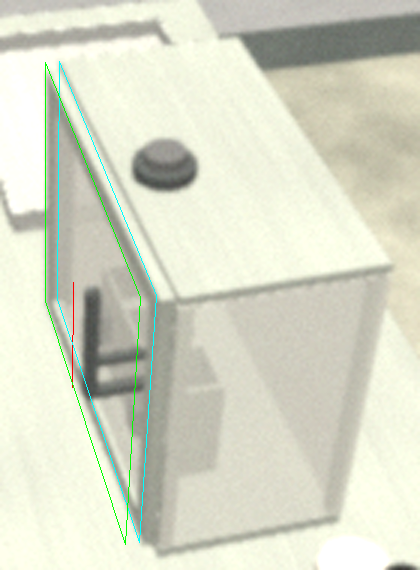

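```bash
python3 - <<'E'
from h import *
from scipy.optimize import least_squares
_,T=grab('top');_,S=grab('side')
t=lambda u,v:(150+u/5,120+v/5)
s=lambda u,v:(290+u/3,90+v/3)
obs=[(T,t(45,416),(0,0,.268)),(T,t(735,408),(.32,-.006,.268)),(T,t(183,521),(0,-.012,.012)),(T,t(757,500),(.32,-.012,.012)),
(S,s(92,289),(.29,-.052,.264)),(S,s(46,70),(0,-.012,.268)),(S,s(158,300),(.32,-.012,.268)),(S,s(138,543),(.32,-.012,.012))]
def r(p): return np.concatenate([proj(f,door(0,*g,H=p[:2],yaw=p[2]))-np.array(o) for f,o,g in obs])
q=least_squares(r,[.667,.267,.02],loss='soft_l1');print(q.x);print(r(q.x).reshape(-1,2).round(1))
H,y=q.x[:2],q.x[2]
h=door(0,.29,-.052,.235,H,y);print('handle',h, 'proj top',proj(T,door(0,.29,-.052,.264,H,y)))
for a in(1.4,1.5):print(a,[door(a,d,o,0,H,y)[:2].round(3) for d,o in((.29,-.052),(.118,.042),(.178,.042),(.238,.042))])
print(atz(T,*t(425,317),.285))
E
```

```text
[0.667 0.267 0.02 ]
[[ 0.2 -0.6]
 [-0.9 -1.5]
 [-0.4  0.1]
 [-0.1  0.1]
 [-0.5 -2.3]
 [-0.1 -2.3]
 [ 0.  -1.6]
 [ 0.9 -0.2]]
handle [ 0.62081001 -0.02398193  0.235     ] proj top [283.9 220.2]
1.4 [array([0.372, 0.263]), array([0.559, 0.203]), array([0.5  , 0.192]), array([0.441, 0.181])]
1.5 [array([0.373, 0.292]), array([0.553, 0.214]), array([0.494, 0.209]), array([0.434, 0.204])]
[0.7058 0.0872 0.285 ]
```

```bash
sed -i "s/\[f\['cx'\],f\['cy'\]\]).round(1)/[f['cx'],f['cy']])/" h.py; python3 - <<'E'
from h import *
from scipy.optimize import least_squares
_,T=grab('top');_,S=grab('side')
t=lambda u,v:(150+u/5,120+v/5)
s=lambda u,v:(290+u/3,90+v/3)
obs=[(T,t(45,416),(0,0,.268)),(T,t(735,408),(.32,-.006,.268)),(T,t(183,521),(0,-.012,.012)),(T,t(757,500),(.32,-.012,.012)),
(S,s(92,289),(.29,-.052,.264)),(S,s(46,70),(0,-.012,.268)),(S,s(158,300),(.32,-.012,.268)),(S,s(138,543),(.32,-.012,.012))]
def r(p): return np.concatenate([proj(f,door(0,*g,H=p[:2],yaw=p[2]))-np.array(o) for f,o,g in obs])
q=least_squares(r,[.667,.267,.02],loss='soft_l1');print(q.x);print(r(q.x).reshape(-1,2).round(1))
H,y=q.x[:2],q.x[2]
print('handle',door(0,.29,-.052,.235,H,y))
s=bot.observe();print(s['position'],s['tool_rot'],R.from_euler('xyz',s['tool_rot']).as_matrix().round(3))
E
```

```text
[0.66631019 0.26503644 0.01847796]
[[ 1.  -0.4]
 [-0.1 -1.1]
 [ 0.3  0.4]
 [ 0.6  0.5]
 [-0.8 -1.7]
 [-0.2 -1.9]
 [-0.3 -1. ]
 [ 0.7  0.4]]
handle [ 0.61967737 -0.02587485  0.235     ]
[0.19174106 0.59483726 0.23124183] [-3.14148294e+00 -2.97942798e-05  2.82977157e+00] [[-0.952  0.307 -0.   ]
 [ 0.307  0.952 -0.   ]
 [ 0.    -0.    -1.   ]]
```

Call:
{"fn": "jog_arm", "kwargs": {
  "motion": [
    [0,0,-0.9,-1,1],
    [0,0,-0.9,-1,1],
    [0,0,-0.9,-1,1],
    [0,0,-0.9,-1,1],
    [-0.6,-0.9,0,-0.13,1],
    [-0.7,-1,0,0,1],
    [-0.7,-1,0,0,1],
    [-0.7,-1,0,0,1],
    [-0.7,-1,0,0,1],
    [-0.7,-1,0,0,1],
    [-0.7,-1,0,0,1],
    [-0.7,-1,0,0,1]
  ]
}}

```text
clock: 1.65
position: [0.3615, 0.3594, 0.3395]
tool_rot: [3.141, 0.0, -3.123]
force: [0.1, 0.6, 1.9]
grip_width: 0.0851
finger_force: 0.0
```

Call:
{"fn": "jog_arm", "kwargs": {
  "motion": [
    [-0.7,-1,0,0,1],
    [-0.7,-1,0,0,1],
    [-0.7,-1,0,0,1],
    [-0.7,-1,0,0,1],
    [-0.7,-1,0,0,1],
    [-0.7,-1,0,0,1],
    [-0.7,-1,0,0,1],
    [-0.7,-1,0,0,1],
    [-0.7,-1,0,0,1],
    [-0.7,-1,0,0,1],
    [-0.7,-1,0,0,1],
    [0,0,0,0,1]
  ]
}}

```text
clock: 2.85
position: [0.5995, 0.0304, 0.3389]
tool_rot: [-3.139, 0.0, -3.128]
force: [-0.5, 0.2, -0.6]
grip_width: 0.0853
finger_force: 0.0
```

```bash
python3 - <<'E'
from h import *
s,f=grab('wrist','w1.png');print(s['position'],s['tool_rot'],s['qpos'].round(2),s['clock'])
for z in(.264,.165):print(proj(f,door(0,.29,-.052,z,H=np.array([.6663,.265]),yaw=.0185),s))
print(f['fovy'],np.array(f['mount']).round(3))
E
```

```text
[0.59953666 0.0303995  0.33894639] [-3.13948041e+00  2.34980556e-04 -3.12842412e+00] [-0.3   0.4   0.21  1.54 -0.08  1.22  1.51] 2.85
[225.86748114 287.26582091]
[250.4068092  242.55741122]
65.70646984690485 [[-0.001 -0.95  -0.312  0.079]
 [ 1.    -0.001 -0.     0.002]
 [-0.    -0.312  0.95  -0.143]
 [ 0.     0.     0.     1.   ]]
```

View pics/w1.png

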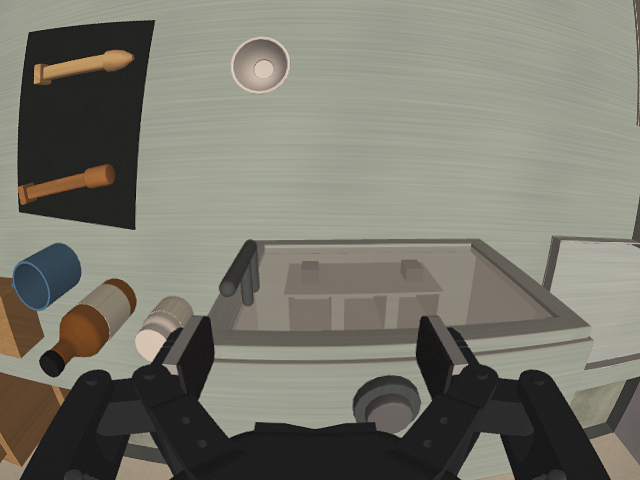

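Call:
{"fn": "jog_arm", "kwargs": {
  "motion": [
    [-0.33,-0.93,0,0,1],
    [-0.33,-0.93,0,0,1],
    [0,0,0.9,0,1],
    [0,0,0.9,0,1],
    [0,0,0.9,0,1],
    [0,0,0.9,0,1],
    [0,0,0.5,0,1],
    [0,0,0,0,0],
    [0,0,0,0,0],
    [0,0,0,0,0],
    [0,0,0,0,0],
    [0,0,0,0,0]
  ],
  "newtons": 40
}}

```text
clock: 4.1
position: [0.6193, -0.0272, 0.218]
tool_rot: [-3.133, 0.003, -3.127]
force: [1.1, -57.4, 9.2]
grip_width: 0.0123
finger_force: 28.7
```

Call:
{"fn": "jog_arm", "kwargs": {
  "motion": [
    [0,-0.07,0,0,0],
    [0,0,0,0,0],
    [0,0,0,0,0]
  ]
}}

```text
clock: 4.4
position: [0.6194, -0.0282, 0.218]
tool_rot: [-3.136, 0.003, -3.128]
force: [-1.7, -26.3, 10.3]
grip_width: 0.0113
finger_force: 42.1
```

Call:
{"fn": "jog_arm", "kwargs": {
  "motion": [
    [0,-0.07,0,0,0],
    [0.77,0.17,0,1,0],
    [0.77,0.17,0,1,0],
    [0.77,0.17,0,1,0],
    [0.77,0.17,0,1,0],
    [0.77,0.17,0,1,0],
    [0,0,0,0,0]
  ]
}}

```text
clock: 5.1
position: [0.5065, 0.015, 0.2179]
tool_rot: [-3.14, -0.0, 2.756]
force: [-11.1, -19.3, 19.0]
grip_width: 0.011
finger_force: 42.8
```

Call:
{"fn": "jog_arm", "kwargs": {
  "motion": [
    [0.77,0.1,0,1,0],
    [0.77,0.17,0,1,0],
    [0.77,0.17,0,1,0],
    [0.77,0.17,0,1,0],
    [0.77,0.17,0,1,0],
    [0.77,0.17,0,1,0],
    [0.77,0.17,0,1,0],
    [0,0,0,0,0]
  ]
}}

```text
clock: 5.9
position: [0.3984, 0.1391, 0.2178]
tool_rot: [3.139, -0.001, 2.2]
force: [-5.5, -3.2, 23.8]
grip_width: 0.0108
finger_force: 43.4
```

Call:
{"fn": "jog_arm", "kwargs": {
  "motion": [
    [0.77,0.17,0,1,0],
    [0.77,0.17,0,1,0],
    [0.77,0.17,0,1,0],
    [0.77,0.17,0,1,0],
    [0.77,0.17,0,1,0],
    [0.77,0.17,0,1,0],
    [0.4,0.08,0,0.5,0],
    [0,0,0,0,0],
    [0,0,0,0,0],
    [0,0,0,0,0]
  ]
}}

```text
clock: 6.9
position: [0.372, 0.2869, 0.2179]
tool_rot: [3.137, -0.003, 1.679]
force: [10.3, -2.1, 10.6]
grip_width: 0.0111
finger_force: 42.3
```

Call:
{"fn": "jog_arm", "kwargs": {
  "motion": [
    [0,0,0,0,1],
    [0,0,0,0,1],
    [0,0,0,0,1],
    [0,0,-1,0,1],
    [0,0,-1,0,1],
    [0,0,-1,0,1],
    [0,0,-1,0,1],
    [0,0,-1,0,1],
    [0,0,0,0,1]
  ]
}}

```text
clock: 7.8
position: [0.3706, 0.2868, 0.3695]
tool_rot: [3.138, -0.004, 1.68]
force: [0.1, -0.0, -0.5]
grip_width: 0.0853
finger_force: 0.0
```

```bash
python3 - <<'E'
from h import *
s,f=grab('wrist','w2.png');print(s['position'],s['tool_rot'],s['qpos'].round(2),s['clock'])
grab('top','t2.png')
E
```

```text
[0.37056217 0.28676526 0.36946606] [ 3.13828434 -0.00366811  1.68015251] [-1.18  0.13  0.45  1.82 -0.06  1.2  -0.6 ] 7.8
```

View pics/t2.png

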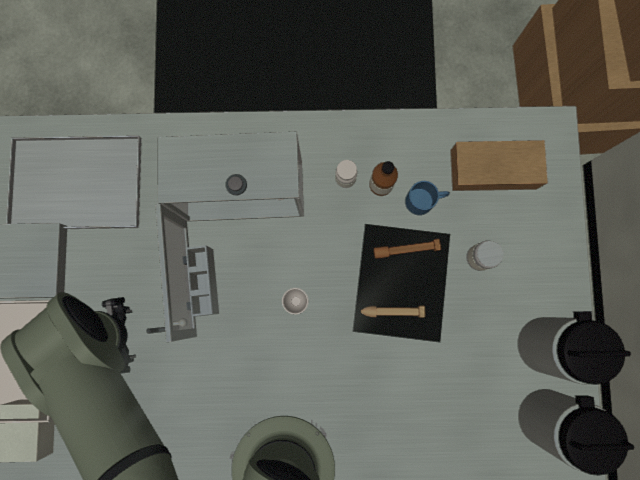

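Call:
{"fn": "jog_arm", "kwargs": {
  "motion": [
    [-0.96,0.21,0,0,1],
    [-0.96,0.21,0,0,1],
    [-0.96,0.21,0,0,1],
    [-0.96,0.21,0,0,1],
    [-0.96,0.21,0,0,1],
    [-0.96,0.21,0,0,1],
    [-0.96,0.21,0,0,1],
    [-0.96,0.21,0,0,1],
    [-0.96,0.21,0,0,1],
    [-0.96,0.21,0,0,1],
    [-0.96,0.21,0,0,1],
    [-0.96,0.21,0,0,1]
  ]
}}

```text
clock: 9.1
position: [0.4824, -0.0503, 0.3653]
tool_rot: [-3.14, 0.0, 1.68]
force: [0.3, 0.7, -0.4]
grip_width: 0.0853
finger_force: 0.0
```

Call:
{"fn": "jog_arm", "kwargs": {
  "motion": [
    [-0.96,0.21,0,0,1],
    [-0.96,0.21,0,0,1],
    [-0.96,0.21,0,0,1],
    [-0.96,0.21,0,0,1],
    [-0.96,0.21,0,0,1],
    [-0.96,0.21,0,0,1],
    [-0.96,0.21,0,0,1],
    [-0.96,0.21,0,0,1],
    [-0.96,0.21,0.5,0,1],
    [0,0,0.5,0.4,1],
    [0,0,0,0,1],
    [0,0,0,0,1]
  ]
}}

```text
clock: 10.3
position: [0.5671, -0.2999, 0.3358]
tool_rot: [-3.14, -0.001, 1.649]
force: [1.0, -0.4, 0.0]
grip_width: 0.0851
finger_force: 0.0
```

```bash
python3 - <<'E'
from h import *
_,T=grab('top')
print('hinge cal: handle pred',door(1.474,.29,-.052,0,H=np.array([.6663,.262]),yaw=.0185))
s,f=grab('wrist');print(s['position'],s['tool_rot'],s['clock'],f['cx'],f['cy'])
g=np.clip(255*(f['pixels']/255.)**.5,0,255).astype(np.uint8)[:,:,::-1]
cv2.imwrite('pics/w3.png',g)
E
```

```text
hinge cal: handle pred [0.37224325 0.28029285 0.        ]
[ 0.56734529 -0.29984573  0.33653278] [-3.14155683e+00 -3.13408269e-04  1.64956859e+00] 10.35 314.7242130929485 248.82900197020305
```

View pics/w3.png

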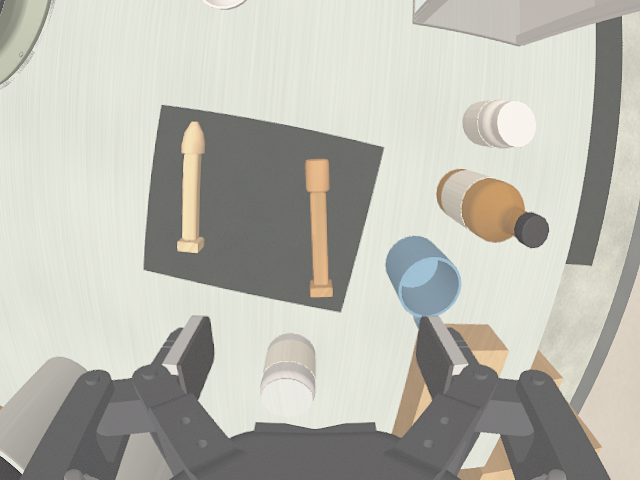

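```bash
python3 - <<'E'
from h import *
s,f=grab('wrist')
for n,a,b in(('mud',(317,161),(320,294)),('ream',(194,124),(190,247))):
    A=atz(f,*a,.019,s);B=atz(f,*b,.019,s);v=(A-B)[:2];print(n,A,B,np.linalg.norm(v),np.arctan2(v[1],v[0]))
E
```

```text
mud [ 0.5683 -0.255   0.019 ] [ 0.5866 -0.4331  0.019 ] 0.17903770552595896 1.673188253829952
ream [ 0.4098 -0.2157  0.019 ] [ 0.4057 -0.3794  0.019 ] 0.16375133587241358 1.5457557463290434
```

Call:
{"fn": "jog_arm", "kwargs": {
  "motion": [
    [0.55,0.08,1,-0.25,1],
    [0.54,0.08,1,0,1],
    [0,0,1,0,1],
    [0,0,1,0,1],
    [0,0,1,0,1],
    [0,0,1,0,1],
    [0,0,1,0,1],
    [0,0,1,0,1],
    [0,0,1,0,1],
    [0,0,1,0,1],
    [0,0,0.8,0,1],
    [0,0,0,0,1]
  ],
  "newtons": 20
}}

```text
clock: 11.65
position: [0.5682, -0.2665, 0.0102]
tool_rot: [-3.139, -0.002, 1.669]
force: [-0.1, 0.5, 0.3]
grip_width: 0.0856
finger_force: 0.0
```

Call:
{"fn": "jog_arm", "kwargs": {
  "motion": [
    [0,0,0.2,0,1],
    [0,0,0,0,0.2],
    [0,0,0,0,0.2],
    [0,0,0,0,0.2],
    [0,0,0,0,0.2],
    [0,0,0,0,0.2],
    [0,0,0,0,0.2]
  ],
  "newtons": 20
}}

```text
clock: 12.35
position: [0.5696, -0.2677, 0.007]
tool_rot: [3.141, 0.0, 1.668]
force: [-0.3, 0.8, 7.5]
grip_width: 0.0295
finger_force: 21.4
```

Gripped at 30 mm. Lift briskly and look.

Call:
{"fn": "jog_arm", "kwargs": {
  "motion": [
    [0,0,-1,0,0.2],
    [0,0,-1,0,0.2],
    [0,0,-1,0,0.2],
    [0,0,-1,0,0.2],
    [0,0,-1,0,0.2],
    [0,0,-1,0,0.2],
    [0,0,-1,0,0.2],
    [0,0,-1,0,0.2],
    [0,0,-1,0,0.2],
    [0,0,-1,0,0.2],
    [0,0,0,0,0.2],
    [0,0,0,0,0.2]
  ]
}}

```text
clock: 13.55
position: [0.5692, -0.2676, 0.3065]
tool_rot: [3.141, -0.0, 1.668]
force: [-1.1, -0.4, -1.9]
grip_width: 0.0292
finger_force: 20.7
```

```bash
python3 - <<'E'
from h import *
s,f=grab('wrist');a=f['pixels'];s2,g=grab('side')
cv2.imwrite('pics/w4.png',np.hstack([cv2.resize(a,(400,300)),cv2.resize(g['pixels'],(400,300))])[:,:,::-1])
print(s['position'],s['grip_width'],s['moment'])
E
```

```text
[ 0.5691509 -0.267559   0.306528 ] 0.029168051866281575 [ 0.02911355  0.02840913 -0.01207371]
```

View pics/w4.png

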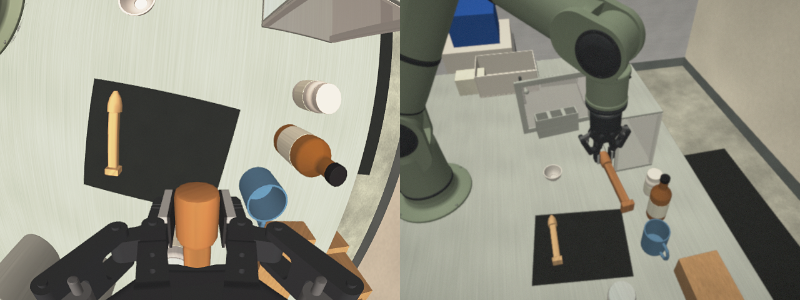

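```bash
cat >> h.py <<'E'
def tilt(foot_px,L,f,s):
    "angle below horizontal of the held tool, from the foot pixel in the side picture"
    c,n=np.cos(s['tool_rot'][2]),np.sin(s['tool_rot'][2]); g=np.array(s['position'])+[0,0,.019]
    for th in np.arange(-.2,2,.2):
        print(round(th,1),proj(f,g+L*np.array([-c*np.cos(th),-n*np.cos(th),-np.sin(th)])).round())
E
python3 - <<'E'
from h import *
s,f=grab('side');tilt(None,.168,f,s);print(proj(f,np.array(s['position'])+[0,0,.019]))
E
```

```text
-0.2 [369. 313.]
0.0 [367. 329.]
0.2 [364. 340.]
0.4 [360. 347.]
0.6 [355. 349.]
0.8 [348. 347.]
1.0 [342. 341.]
1.2 [335. 332.]
1.4 [329. 321.]
1.6 [323. 308.]
1.8 [317. 294.]
[326.46908868 248.62109381]
```

Call:
{"fn": "jog_arm", "kwargs": {
  "motion": [
    [0,0,1,0,0.2],
    [0,0,1,0,0.2],
    [0,0,1,0,0.2],
    [0,0,1,0,0.2],
    [0,0,1,0,0.2],
    [0,0,1,0,0.2],
    [0,0,1,0,0.2],
    [0,0,1,0,0.2],
    [0,0,0.8,0,0.2],
    [0,0,0,0,0.335],
    [0,0,0,0,0.335],
    [0,0,0,0,0.335]
  ]
}}

```text
clock: 14.9
position: [0.5696, -0.2681, 0.0435]
tool_rot: [3.14, 0.001, 1.668]
force: [1.0, 0.4, -1.5]
grip_width: 0.0292
finger_force: 20.6
```

Call:
{"fn": "jog_arm", "kwargs": {
  "motion": [
    [0,0,0,0,0.342],
    [0,0,0,0,0.342]
  ]
}}

```text
clock: 15.1
position: [0.5696, -0.2677, 0.0432]
tool_rot: [3.14, 0.0, 1.668]
force: [-0.9, 0.3, -1.6]
grip_width: 0.0295
finger_force: 17.3
```

Call:
{"fn": "jog_arm", "kwargs": {
  "motion": [
    [0,0,0,0,0.345],
    [0,0,0,0,0.345],
    [0,0,0,0,0.345]
  ]
}}

```text
clock: 15.4
position: [0.5692, -0.2677, 0.0424]
tool_rot: [3.141, 0.0, 1.668]
force: [0.5, -0.0, -0.9]
grip_width: 0.0293
finger_force: 10.9
```

Call:
{"fn": "jog_arm", "kwargs": {
  "motion": [
    [0,0,0,0,0.348],
    [0,0,0,0,0.348],
    [0,0,0,0,0.348]
  ]
}}

```text
clock: 15.7
position: [0.5692, -0.2677, 0.0423]
tool_rot: [-3.142, -0.0, 1.668]
force: [0.3, 0.3, -1.2]
grip_width: 0.0299
finger_force: 5.0
```

```bash
cat >> h.py <<'E'
def orange(f,lo=(2,60,40),hi=(22,255,255)):
    h=cv2.cvtColor(f['pixels'],cv2.COLOR_RGB2HSV); return cv2.inRange(h,np.array(lo),np.array(hi))
E
python3 - <<'E'
from h import *
s,f=grab('side');tilt(None,.168,f,s)
m=orange(f);n,l,st,c=cv2.connectedComponentsWithStats(m);print([x for x in st[1:].tolist() if x[4]>150])
E
```

```text
-0.2 [355. 403.]
0.0 [354. 414.]
0.2 [352. 420.]
0.4 [349. 423.]
0.6 [345. 422.]
0.8 [341. 418.]
1.0 [336. 411.]
1.2 [330. 402.]
1.4 [325. 391.]
1.6 [320. 379.]
1.8 [315. 366.]
[[399, 290, 36, 41, 1057], [316, 333, 44, 93, 1371], [235, 343, 27, 83, 1155], [438, 400, 113, 80, 6195]]
```

Call:
{"fn": "jog_arm", "kwargs": {
  "motion": [
    [0,0,-0.5,0,0.348],
    [0,0,-0.5,0,0.348],
    [0,0,-0.5,0,0.348],
    [-0.1,0,-0.5,0,0.348],
    [-0.2,0,-0.5,0,0.348],
    [-0.2,0,-0.5,0,0.348],
    [-0.3,0,-0.5,0,0.348],
    [0,0,0,0,0.348]
  ]
}}

```text
clock: 16.55
position: [0.5722, -0.2933, 0.1504]
tool_rot: [3.138, 0.002, 1.667]
force: [-0.9, 2.2, 6.9]
grip_width: 0.03
finger_force: 5.7
```

```bash
python3 - <<'E'
from h import *
s,f=grab('side');tilt(None,.168,f,s)
m=orange(f);n,l,st,c=cv2.connectedComponentsWithStats(m);print([x for x in st[1:].tolist() if x[4]>150])
E
```

```text
-0.2 [367. 385.]
0.0 [366. 397.]
0.2 [363. 405.]
0.4 [359. 409.]
0.6 [354. 408.]
0.8 [349. 404.]
1.0 [343. 397.]
1.2 [337. 388.]
1.4 [331. 376.]
1.6 [326. 363.]
1.8 [320. 349.]
[[399, 290, 36, 41, 1059], [322, 310, 26, 89, 1265], [236, 343, 26, 83, 1151], [438, 400, 113, 80, 6196]]
```

Call:
{"fn": "jog_arm", "kwargs": {
  "motion": [
    [0,0,-0.3,0,0.348],
    [0,0,-0.5,0,0.348],
    [0,0,-1,0,0.348],
    [0,0,-1,0,0.348],
    [0,0,-1,0,0.348],
    [0,0,0,0,0.348],
    [0,0,0,0,0.348]
  ]
}}

```text
clock: 17.3
position: [0.5716, -0.2915, 0.2623]
tool_rot: [3.14, 0.0, 1.668]
force: [-0.4, 0.3, -2.1]
grip_width: 0.03
finger_force: 4.9
```

```bash
python3 - <<'E'
from h import *
s,f=grab('side');tilt(None,.168,f,s)
m=orange(f);n,l,st,c=cv2.connectedComponentsWithStats(m);print([x for x in st[1:].tolist() if x[4]>150])
E
```

```text
-0.2 [373. 344.]
0.0 [372. 359.]
0.2 [369. 369.]
0.4 [364. 375.]
0.6 [359. 375.]
0.8 [352. 372.]
1.0 [346. 366.]
1.2 [339. 357.]
1.4 [333. 345.]
1.6 [327. 332.]
1.8 [321. 317.]
[[322, 268, 22, 89, 1223], [399, 290, 36, 41, 1057], [235, 343, 27, 83, 1147], [438, 400, 113, 80, 6195]]
```

```bash
cat >> h.py <<'E'
HH=np.array([.6663,.262])
E
python3 - <<'E'
from h import *
_,f=grab('top');x0,x1,y0,y1=150,250,225,345;k=5
im=np.ascontiguousarray(cv2.convertScaleAbs(cv2.resize(f['pixels'][y0:y1,x0:x1,::-1],None,fx=k,fy=k,interpolation=cv2.INTER_CUBIC),alpha=1.4))
o=im.copy()
def ln(a,b,c):
    pa,pb=[tuple(int(q) for q in (proj(f,p)-[x0,y0])*k) for p in(a,b)]; cv2.line(o,pa,pb,c,1)
a=1.49
for d in(.118,.178,.238):
    p=[door(a,d+i,.042+j,.123,HH,.0185) for i,j in((-.023,-.023),(.023,-.023),(.023,.023),(-.023,.023))]
    for i in range(4): ln(p[i],p[(i+1)%4],(0,0,255))
    print(door(a,d,.042,.123,HH,.0185))
ln(door(a,0,0,.268,HH,.0185),door(a,.32,0,.268,HH,.0185),(0,255,0))
cv2.imwrite('pics/cu.png',o[:,:])
E
```

```text
[0.55304484 0.20850916 0.123     ]
[0.49334039 0.20256117 0.123     ]
[0.43363594 0.19661318 0.123     ]
```

View pics/cu.png

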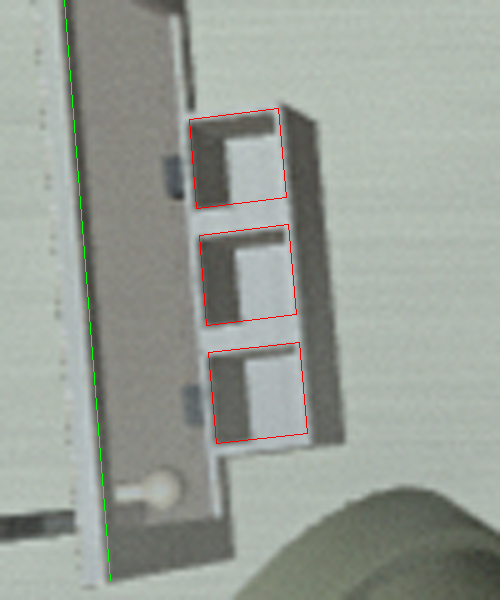

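Call:
{"fn": "jog_arm", "kwargs": {
  "motion": [
    [0.2,0,-1,0,0.348],
    [0.4,0.1,-1,0,0.348],
    [0.6,0.1,-1,0,0.348],
    [0.8,0.1,0,0,0.348],
    [1,0.1,0,0,0.348],
    [1,0.1,0,0,0.348],
    [1,0.1,0,0,0.348],
    [1,0.1,0,0,0.348],
    [1,0.1,0,0,0.348],
    [1,0.1,0,0,0.348],
    [1,0.1,0,0,0.348],
    [1,0.1,0,0,0.348]
  ]
}}

```text
clock: 18.6
position: [0.5747, 0.0115, 0.3506]
tool_rot: [-3.14, 0.0, 1.668]
force: [0.5, -0.3, -1.5]
grip_width: 0.0298
finger_force: 4.9
```

Call:
{"fn": "jog_arm", "kwargs": {
  "motion": [
    [1,0,0,0,0.348],
    [1,0,0,0,0.348],
    [1,0,0,0,0.348],
    [1,0,0,0,0.348],
    [1,0,0,0,0.348],
    [0,0,0,0,0.348],
    [0,0,0,0,0.348],
    [0,0,0,0,0.34],
    [0,0,0,0,0.34]
  ]
}}

```text
clock: 19.5
position: [0.5607, 0.1584, 0.3512]
tool_rot: [-3.141, 0.0, 1.667]
force: [-0.6, 0.2, -0.3]
grip_width: 0.029
finger_force: 15.3
```

```bash
cat >> h.py <<'E'
def comps(f,lo=(2,60,40),hi=(22,255,255)):
    n,l,st,c=cv2.connectedComponentsWithStats(orange(f,lo,hi))
    for i in range(1,n):
        if st[i][4]>120:
            ys,xs=np.where(l==i); q=lambda m:(xs[m].mean().round(1),ys[m].mean().round(1)) ; print(st[i].tolist(),'top',q(ys<ys.min()+8),'bot',q(ys>ys.max()-8))
E
python3 - <<'E'
from h import *
s,f=grab('side');tilt(None,.168,f,s);comps(f)
print(proj(f,np.array(s['position'])+[0,0,.019]),s['position'])
E
```

```text
-0.2 [297. 123.]
0.0 [298. 139.]
0.2 [297. 153.]
0.4 [296. 163.]
0.6 [294. 170.]
0.8 [291. 174.]
1.0 [288. 175.]
1.2 [284. 173.]
1.4 [281. 168.]
1.6 [277. 161.]
1.8 [273. 152.]
[268, 94, 17, 75, 782] top (np.float64(274.0), np.float64(97.9)) bot (np.float64(276.9), np.float64(164.0))
[399, 290, 36, 41, 1057] top (np.float64(418.6), np.float64(295.1)) bot (np.float64(417.2), np.float64(325.8))
[235, 343, 27, 83, 1154] top (np.float64(242.5), np.float64(347.2)) bot (np.float64(251.2), np.float64(420.9))
[438, 400, 113, 80, 6194] top (np.float64(496.1), np.float64(404.8)) bot (np.float64(502.1), np.float64(475.5))
[274.17875809  98.60226411] [0.56071479 0.15841939 0.3512363 ]
```

Call:
{"fn": "jog_arm", "kwargs": {
  "motion": [
    [0.85,-0.05,0,0,0.34],
    [0.84,-0.04,0,0,0.34],
    [0,0,0,0,0.34],
    [0,0,0.8,0,0.34],
    [0,0,0.8,0,0.34],
    [0,0,0.5,0,0.34],
    [0,0,0.4,0,0.34],
    [0,0,0.4,0,0.34],
    [0,0,0,0,0.34]
  ]
}}

```text
clock: 20.45
position: [0.5526, 0.2094, 0.2631]
tool_rot: [-3.14, 0.001, 1.668]
force: [-0.6, -0.4, -0.9]
grip_width: 0.0294
finger_force: 15.3
```

```bash
python3 - <<'E'
from h import *
s,f=grab('side');comps(f);print(s['position'],s['force'])
x0,x1,y0,y1=200,340,50,200
for n,(x0,x1,y0,y1) in dict(side=(220,360,50,200)).items():
    cv2.imwrite('pics/d1.png',cv2.resize(f['pixels'][y0:y1,x0:x1,::-1],None,fx=3.5,fy=3.5,interpolation=cv2.INTER_CUBIC))
E
```

```text
[263, 118, 16, 65, 621] top (np.float64(268.5), np.float64(121.8)) bot (np.float64(270.9), np.float64(178.3))
[399, 290, 36, 41, 1056] top (np.float64(418.6), np.float64(295.1)) bot (np.float64(417.3), np.float64(325.8))
[235, 343, 26, 83, 1148] top (np.float64(242.7), np.float64(347.3)) bot (np.float64(251.1), np.float64(420.9))
[438, 400, 113, 80, 6197] top (np.float64(496.0), np.float64(404.8)) bot (np.float64(502.1), np.float64(475.5))
[0.55262726 0.20935596 0.26314029] [-0.60772984 -0.42948303 -0.92285871]
```

View pics/d1.png

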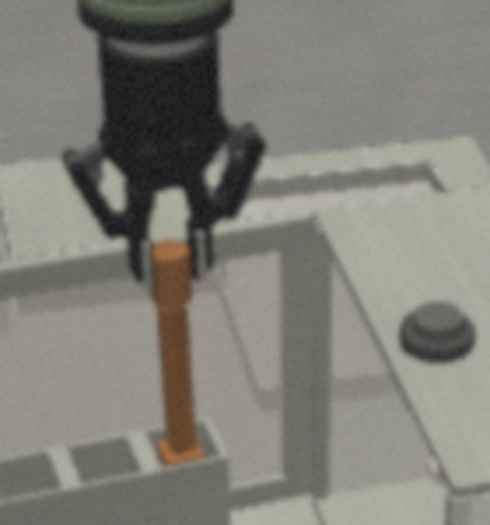

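Call:
{"fn": "jog_arm", "kwargs": {
  "motion": [
    [0,0,0.4,0,0.34],
    [0,0,0.5,0,0.34],
    [0,0,0.5,0,0.34],
    [0,0,0.4,0,0.34],
    [0,0,0,0,0.34]
  ]
}}

```text
clock: 21.0
position: [0.5523, 0.2096, 0.2086]
tool_rot: [-3.14, 0.001, 1.668]
force: [0.2, 0.8, -1.7]
grip_width: 0.0298
finger_force: 15.4
```

Call:
{"fn": "jog_arm", "kwargs": {
  "motion": [
    [0,0,0,0,0.7],
    [0,0,0,0,0.7],
    [0,0,0,0,0.7],
    [0,0,-0.6,0,0.7],
    [0,0,-1,0,0.7],
    [0,0,-1,0,0.7],
    [0,0,-1,0,0.7],
    [0,0,-1,0,0.7],
    [0,0,-0.8,0,0.7],
    [-0.9,-0.4,0,0,0.8],
    [-0.9,-0.4,0,0,0.8],
    [-0.9,-0.4,0,0,0.8]
  ]
}}

```text
clock: 22.2
position: [0.5247, 0.1246, 0.3728]
tool_rot: [3.141, -0.0, 1.668]
force: [1.0, -0.5, 0.4]
grip_width: 0.0686
finger_force: 0.0
```

Call:
{"fn": "jog_arm", "kwargs": {
  "motion": [
    [-0.92,-0.39,0,0,0.8],
    [-0.92,-0.39,0,0,0.8],
    [-0.92,-0.39,0,0,0.8],
    [-0.92,-0.39,0,0,0.8],
    [-0.92,-0.39,0,0,0.8],
    [-0.92,-0.39,0,0,0.8],
    [-0.92,-0.39,0,0,0.8],
    [-0.92,-0.39,0,0,0.8],
    [-0.92,-0.39,0,0,0.8],
    [-0.92,-0.39,0,1,0.8],
    [-0.92,-0.39,0,0.5,0.8],
    [-0.92,-0.39,0,0,0.8]
  ]
}}

```text
clock: 23.4
position: [0.4114, -0.2168, 0.3727]
tool_rot: [3.141, -0.0, 1.546]
force: [1.0, -0.1, -0.2]
grip_width: 0.0684
finger_force: 0.0
```

```bash
python3 - <<'E'
from h import *
s,f=grab('wrist');print(s['position'],s['tool_rot'],s['clock'])
h=cv2.cvtColor(f['pixels'],cv2.COLOR_RGB2HSV)
p=[proj(f,q,s).round() for q in((.409,-.213,.017),(.4035,-.384,.017),(.48,-.3,.017))];print(p)
_,S=grab('side');comps(S)
tile=np.hstack([cv2.resize(f['pixels'],(400,300)),cv2.resize(S['pixels'][50:200,200:400],(400,300))]);cv2.imwrite('pics/w5.png',tile[:,:,::-1])
E
```

```text
[ 0.41136862 -0.21678537  0.37273558] [ 3.14053407e+00 -1.98063189e-04  1.54640939e+00] 23.4
[array([312., 189.]), array([311., 303.]), array([363., 249.])]
[264, 145, 12, 38, 348] top (np.float64(269.9), np.float64(148.6)) bot (np.float64(271.4), np.float64(178.2))
[399, 290, 36, 41, 1059] top (np.float64(418.5), np.float64(295.1)) bot (np.float64(417.2), np.float64(325.8))
[235, 343, 27, 83, 1145] top (np.float64(242.7), np.float64(347.3)) bot (np.float64(251.2), np.float64(420.9))
[438, 400, 113, 80, 6193] top (np.float64(496.1), np.float64(404.7)) bot (np.float64(502.1), np.float64(475.5))
```

View pics/w5.png

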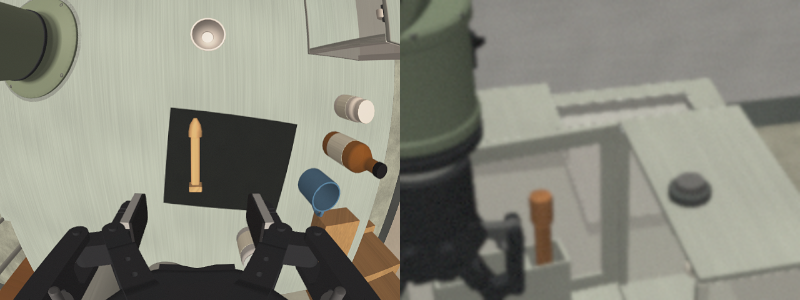

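Call:
{"fn": "jog_arm", "kwargs": {
  "motion": [
    [-0.54,-0.05,1,0,0.8],
    [-0.54,-0.04,1,0,0.8],
    [0,0,1,0,0.8],
    [0,0,1,0,0.8],
    [0,0,1,0,0.8],
    [0,0,1,0,0.8],
    [0,0,1,0,0.8],
    [0,0,1,0,0.8],
    [0,0,1,0,0.8],
    [0,0,1,0,0.8],
    [0,0,1,0,0.8],
    [0,0,0.7,0,0.8]
  ]
}}

```text
clock: 24.7
position: [0.4086, -0.2474, 0.0198]
tool_rot: [-3.141, -0.001, 1.549]
force: [0.4, 0.2, 0.1]
grip_width: 0.0685
finger_force: 0.0
```

Call:
{"fn": "jog_arm", "kwargs": {
  "motion": [
    [0,0,0.3,0,0.8],
    [0,0,0.18,0,0.6],
    [0,0,0,0,0.2],
    [0,0,0,0,0.2],
    [0,0,0,0,0.2],
    [0,0,0,0,0.2],
    [0,0,0,0,0.2]
  ],
  "newtons": 20
}}

```text
clock: 25.4
position: [0.409, -0.248, 0.0075]
tool_rot: [3.14, 0.0, 1.548]
force: [0.3, 0.8, 8.2]
grip_width: 0.0289
finger_force: 20.2
```

Call:
{"fn": "jog_arm", "kwargs": {
  "motion": [
    [0,0,-0.6,0,0.2],
    [0,0,-0.6,0,0.2],
    [0,0,0,0,0.335],
    [0,0,0,0,0.338],
    [0,0,0,0,0.34],
    [0,0,0,0,0.34],
    [0,0,0,0,0.34]
  ]
}}

```text
clock: 26.1
position: [0.4082, -0.2479, 0.0425]
tool_rot: [-3.141, -0.0, 1.548]
force: [0.3, 0.1, -0.8]
grip_width: 0.0293
finger_force: 15.4
```

```bash
python3 - <<'E'
from h import *
s,f=grab('side');tilt(None,.128,f,s);comps(f);print(s['finger_force'])
E
```

```text
-0.2 [249. 397.]
0.0 [250. 405.]
0.2 [251. 410.]
0.4 [252. 412.]
0.6 [252. 412.]
0.8 [252. 409.]
1.0 [251. 403.]
1.2 [250. 396.]
1.4 [249. 387.]
1.6 [248. 377.]
1.8 [246. 366.]
[264, 144, 12, 39, 354] top (np.float64(269.8), np.float64(147.9)) bot (np.float64(271.4), np.float64(178.2))
[399, 290, 36, 41, 1058] top (np.float64(418.5), np.float64(295.0)) bot (np.float64(417.2), np.float64(325.8))
[235, 333, 25, 86, 1177] top (np.float64(241.4), np.float64(337.4)) bot (np.float64(249.6), np.float64(413.7))
[438, 400, 113, 80, 6194] top (np.float64(496.0), np.float64(404.8)) bot (np.float64(502.1), np.float64(475.5))
15.420538927428424
```

Call:
{"fn": "jog_arm", "kwargs": {
  "motion": [
    [0,0,0,0,0.344],
    [0,0,-0.4,0,0.345],
    [0,0,-0.4,0,0.345],
    [0,0,-0.4,0,0.345],
    [0,0,-0.4,0,0.345],
    [0,0,-0.4,0,0.345],
    [0,0,-0.4,0,0.345],
    [0,0,0,0,0.345]
  ]
}}

```text
clock: 26.95
position: [0.4092, -0.2479, 0.1166]
tool_rot: [3.139, 0.0, 1.548]
force: [0.3, 5.7, 11.9]
grip_width: 0.03
finger_force: 8.4
```

```bash
python3 - <<'E'
from h import *
s,f=grab('side');tilt(None,.128,f,s);comps(f);print(s['finger_force'])
E
```

```text
-0.2 [246. 376.]
0.0 [248. 385.]
0.2 [249. 391.]
0.4 [249. 393.]
0.6 [249. 393.]
0.8 [249. 390.]
1.0 [249. 385.]
1.2 [248. 378.]
1.4 [247. 369.]
1.6 [245. 359.]
1.8 [244. 348.]
[264, 144, 12, 39, 353] top (np.float64(269.9), np.float64(147.8)) bot (np.float64(271.3), np.float64(178.1))
[399, 290, 36, 41, 1057] top (np.float64(418.6), np.float64(295.0)) bot (np.float64(417.2), np.float64(325.8))
[231, 310, 27, 87, 1147] top (np.float64(238.0), np.float64(314.2)) bot (np.float64(248.0), np.float64(391.8))
[438, 400, 113, 80, 6194] top (np.float64(496.0), np.float64(404.8)) bot (np.float64(502.1), np.float64(475.5))
8.359354950953275
```

Call:
{"fn": "jog_arm", "kwargs": {
  "motion": [
    [0,0,-0.4,0,0.345],
    [0,0,-0.6,0,0.346],
    [0,0,-1,0,0.346],
    [0,0,-1,0,0.346],
    [0,0,-1,0,0.346],
    [0,0,-1,0,0.346],
    [0,0,-1,0,0.346],
    [0,0,-1,0,0.346],
    [0,0,-1,0,0.346],
    [0,0,-0.5,0,0.346],
    [0,0,0,0,0.346]
  ]
}}

```text
clock: 28.1
position: [0.4086, -0.2485, 0.3719]
tool_rot: [3.139, 0.0, 1.548]
force: [-0.1, 0.3, -1.6]
grip_width: 0.0297
finger_force: 6.4
```

```bash
python3 - <<'E'
from h import *
s,f=grab('side');tilt(None,.128,f,s);comps(f);print(s['finger_force'])
E
```

```text
-0.2 [229. 276.]
0.0 [231. 290.]
0.2 [233. 300.]
0.4 [234. 307.]
0.6 [235. 310.]
0.8 [235. 309.]
1.0 [235. 305.]
1.2 [234. 299.]
1.4 [233. 290.]
1.6 [232. 279.]
1.8 [230. 267.]
[264, 144, 13, 39, 354] top (np.float64(269.9), np.float64(147.9)) bot (np.float64(271.6), np.float64(178.2))
[213, 209, 31, 102, 1443] top (np.float64(221.3), np.float64(213.4)) bot (np.float64(233.9), np.float64(306.0))
[399, 291, 36, 40, 1056] top (np.float64(418.1), np.float64(295.7)) bot (np.float64(417.2), np.float64(325.8))
[438, 400, 113, 80, 6197] top (np.float64(496.1), np.float64(404.7)) bot (np.float64(502.1), np.float64(475.5))
6.411456941859797
```

Call:
{"fn": "jog_arm", "kwargs": {
  "motion": [
    [0.2,0,0,-0.75,0.346],
    [0.4,0.2,0,-0.75,0.346],
    [0.6,0.2,0,0,0.347],
    [0.8,0.2,0,0,0.347],
    [1,0.2,0,0,0.347],
    [1,0.2,0,0,0.347],
    [1,0.2,0,0,0.347],
    [1,0.2,0,0,0.347],
    [1,0.2,0,0,0.347],
    [1,0.2,0,0,0.347],
    [1,0.2,0,0,0.347],
    [1,0.2,0,0,0.347]
  ]
}}

```text
clock: 29.35
position: [0.446, 0.0587, 0.3694]
tool_rot: [-3.141, 0.0, 1.67]
force: [0.4, -0.3, -1.0]
grip_width: 0.0295
finger_force: 5.2
```

Call:
{"fn": "jog_arm", "kwargs": {
  "motion": [
    [1,0.2,0,0,0.347],
    [1,0.1,0,0,0.347],
    [1,0,0,0,0.347],
    [0,0,0,0,0.347],
    [0,0,0,0,0.347],
    [0,0,0,0,0.34],
    [0,0,0,0,0.34]
  ]
}}

```text
clock: 30.05
position: [0.4466, 0.1466, 0.3698]
tool_rot: [-3.141, -0.0, 1.667]
force: [0.6, 0.8, -0.8]
grip_width: 0.0294
finger_force: 11.7
```

```bash
python3 - <<'E'
from h import *
s,f=grab('side');tilt(None,.134,f,s);comps(f);print(s['finger_force'],s['position'],s['tool_rot'])
E
```

```text
-0.2 [234. 119.]
0.0 [235. 132.]
0.2 [236. 143.]
0.4 [237. 152.]
0.6 [237. 158.]
0.8 [236. 162.]
1.0 [234. 163.]
1.2 [233. 161.]
1.4 [230. 157.]
1.6 [228. 152.]
1.8 [225. 144.]
[214, 87, 23, 76, 806] top (np.float64(219.8), np.float64(91.6)) bot (np.float64(229.2), np.float64(158.2))
[264, 144, 12, 39, 352] top (np.float64(269.8), np.float64(148.0)) bot (np.float64(271.4), np.float64(178.2))
[399, 290, 36, 41, 1055] top (np.float64(418.4), np.float64(295.1)) bot (np.float64(417.3), np.float64(325.8))
[438, 400, 113, 80, 6197] top (np.float64(496.1), np.float64(404.8)) bot (np.float64(502.1), np.float64(475.5))
11.682366477325559 [0.44664881 0.146557   0.36984873] [-3.14147552e+00 -1.24105265e-05  1.66722805e+00]
```

Call:
{"fn": "jog_arm", "kwargs": {
  "motion": [
    [0.2,-0.1,0,0,0.345],
    [0.5,-0.1,0,0,0.347],
    [1,-0.07,0,0,0.347],
    [0,0,0,0,0.347],
    [0,0,0,0,0.347],
    [0,0,0,0,0.34],
    [0,0,0,0,0.34]
  ]
}}

```text
clock: 30.8
position: [0.4337, 0.1966, 0.37]
tool_rot: [3.142, -0.0, 1.667]
force: [0.2, 0.9, -1.3]
grip_width: 0.0295
finger_force: 11.7
```

```bash
python3 - <<'E'
from h import *
s,f=grab('side');tilt(None,.134,f,s);comps(f);print(s['finger_force'],s['position'],s['tool_rot'])
q=proj(f,np.array(s['position'])+[0,0,.019]);print(q)
s2,w=grab('wrist')
tile=np.hstack([cv2.resize(w['pixels'],(400,300)),cv2.resize(f['pixels'][70:220,150:350],(400,300),interpolation=cv2.INTER_CUBIC)]);cv2.imwrite('pics/w6.png',tile[:,:,::-1])
E
```

```text
-0.2 [224. 107.]
0.0 [226. 119.]
0.2 [227. 130.]
0.4 [227. 139.]
0.6 [227. 145.]
0.8 [227. 149.]
1.0 [226. 150.]
1.2 [224. 149.]
1.4 [222. 146.]
1.6 [220. 140.]
1.8 [218. 133.]
[206, 78, 21, 69, 724] top (np.float64(211.8), np.float64(82.4)) bot (np.float64(219.4), np.float64(142.0))
[264, 144, 12, 39, 355] top (np.float64(269.8), np.float64(147.9)) bot (np.float64(271.4), np.float64(178.2))
[399, 290, 36, 41, 1054] top (np.float64(418.5), np.float64(295.1)) bot (np.float64(417.3), np.float64(325.8))
[438, 400, 113, 80, 6196] top (np.float64(496.0), np.float64(404.7)) bot (np.float64(502.1), np.float64(475.5))
11.656846180558205 [0.43374843 0.19655288 0.36998316] [ 3.14150370e+00 -5.46312742e-05  1.66711927e+00]
[212.83125398  88.34419637]
```

View pics/w6.png

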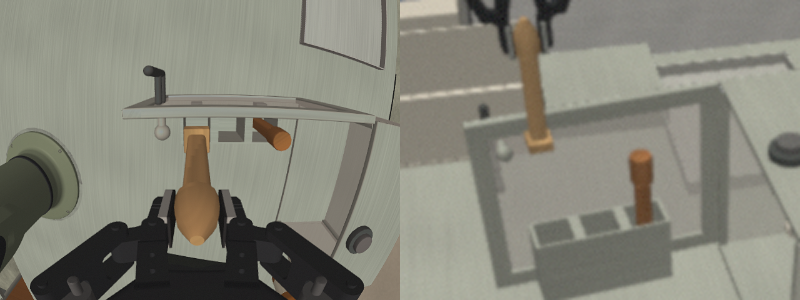

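Call:
{"fn": "jog_arm", "kwargs": {
  "motion": [
    [0,0,0.8,0,0.34],
    [0,0,0.8,0,0.34],
    [0,0,0.8,0,0.34],
    [0,0,0.8,0,0.34],
    [0,0,0.5,0,0.34],
    [0,0,0.4,0,0.34],
    [0,0,0,0,0.34]
  ]
}}

```text
clock: 31.6
position: [0.4335, 0.1968, 0.2461]
tool_rot: [-3.141, 0.001, 1.668]
force: [-0.3, -0.4, -1.2]
grip_width: 0.0292
finger_force: 12.2
```

```bash
python3 - <<'E'
from h import *
s,f=grab('side');comps(f);print(s['finger_force'],s['position'])
for d in(-.015,.015):
  for o in(-.015,.015):print('foot corner pred',proj(f,door(1.49,.238+d,.042+o,.125,HH,.0185)))
for i in(-.023,.023): print('front rim',proj(f,door(1.49,.238+i,.042+.023,.123,HH,.0185)),'back',proj(f,door(1.49,.238+i,.042-.023,.123,HH,.0185)))
E
```

```text
[214, 128, 18, 60, 585] top (np.float64(219.1), np.float64(132.2)) bot (np.float64(224.9), np.float64(182.9))
[263, 142, 12, 39, 359] top (np.float64(268.1), np.float64(146.0)) bot (np.float64(269.8), np.float64(176.4))
[399, 290, 36, 41, 1052] top (np.float64(418.6), np.float64(295.1)) bot (np.float64(417.1), np.float64(325.8))
[438, 400, 113, 80, 6193] top (np.float64(496.0), np.float64(404.8)) bot (np.float64(502.1), np.float64(475.5))
12.234281469136477 [0.43348573 0.19679615 0.24606157]
foot corner pred [231.23015022 180.27740543]
foot corner pred [233.79897075 187.18600738]
foot corner pred [219.71422167 182.54998972]
foot corner pred [222.11047798 189.53613338]
front rim [237.68210013 189.05937335] back [233.67602977 178.4934428 ]
front rim [219.70927815 192.69702665] back [216.10800246 181.94889537]
```

```bash
python3 - <<'E'
from h import *
s,f=grab('side','s_now.png')
a=cv2.cvtColor(cv2.resize(cv2.imread('pics/d1.png'),(140,150),interpolation=cv2.INTER_AREA),cv2.COLOR_BGR2GRAY);b=cv2.cvtColor(f['pixels'],cv2.COLOR_RGB2GRAY)
for n,(x,y,w,h) in dict(button=(330,130,28,25),cupfront=(240,175,45,24),post=(295,115,25,60),cuprim=(222,172,38,20)).items():
    t=a[y-50:y-50+h,x-220:x-220+w]; r=cv2.matchTemplate(b[y-8:y+h+8,x-8:x+w+8],t,cv2.TM_CCOEFF_NORMED); _,m,_,l=cv2.minMaxLoc(r); print(n,m,l[0]-8,l[1]-8)
comps(f)
E
```

```text
button 0.998859703540802 0 0
cupfront 0.9218198657035828 -2 -2
post 0.9939435124397278 0 0
cuprim 0.7024361491203308 -2 -3
[214, 128, 18, 59, 581] top (np.float64(219.2), np.float64(132.2)) bot (np.float64(224.8), np.float64(181.9))
[262, 142, 12, 39, 357] top (np.float64(267.5), np.float64(145.8)) bot (np.float64(269.4), np.float64(176.3))
[399, 290, 36, 41, 1056] top (np.float64(418.4), np.float64(295.1)) bot (np.float64(417.2), np.float64(325.8))
[438, 400, 113, 80, 6193] top (np.float64(496.0), np.float64(404.8)) bot (np.float64(502.1), np.float64(475.5))
```

```bash
python3 - <<'E'
from h import *
s,f=grab('side');S=f
for a in(1.49,1.51,1.53,1.55):print(a,proj(f,door(a,.118,.065,.123,HH,.0185))-proj(f,door(1.49,.118,.065,.123,HH,.0185)),proj(f,door(a,.238,.065,.123,HH,.0185))-proj(f,door(1.49,.238,.065,.123,HH,.0185)),door(a,.238,.042,.123,HH,.0185))
x0,x1,y0,y1=190,300,110,220;k=5
o=np.ascontiguousarray(cv2.resize(f['pixels'][y0:y1,x0:x1,::-1],None,fx=k,fy=k,interpolation=cv2.INTER_CUBIC))
for a,c in((1.49,(0,0,255)),(1.52,(0,255,0))):
  for d in(.118,.178,.238):
    p=np.array([(proj(f,door(a,d+i,.042+j,.123,HH,.0185))-[x0,y0])*k for i,j in((-.023,-.023),(.023,-.023),(.023,.023),(-.023,.023))]).astype(int)
    cv2.polylines(o,[p],True,c,1)
cv2.imwrite('pics/last.png',o)
E
```

```text
1.49 [0. 0.] [0. 0.] [0.43363594 0.19661318 0.123     ]
1.51 [-0.72961193 -0.4420357 ] [-0.89189959 -1.03182306] [0.43237483 0.20127922 0.123     ]
1.53 [-1.44263248 -0.89242676] [-1.74439379 -2.07198376] [0.43120727 0.20596956 0.123     ]
1.55 [-2.13878104 -1.35093746] [-2.55734258 -3.1199114 ] [0.43013376 0.21068231 0.123     ]
```

View pics/last.png

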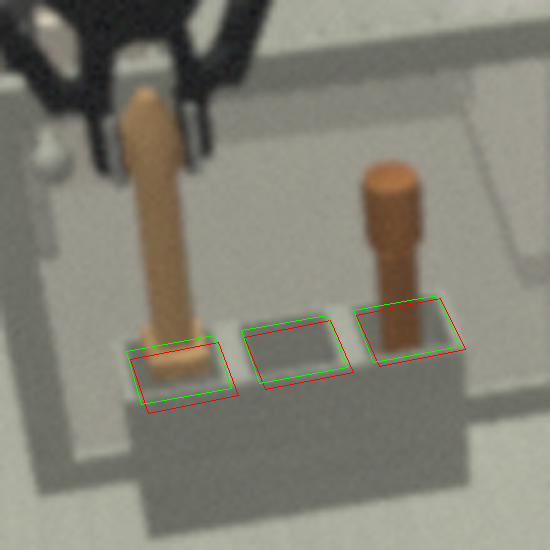

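Call:
{"fn": "jog_arm", "kwargs": {
  "motion": [
    [0,0,0.3,0,0.34],
    [0,0,0.3,0,0.34],
    [0,0,0.3,0,0.34],
    [0,0,0.3,0,0.34],
    [0,0,0,0,0.34]
  ]
}}

```text
clock: 32.25
position: [0.4331, 0.1969, 0.2096]
tool_rot: [-3.14, 0.001, 1.668]
force: [-0.8, 0.0, -0.8]
grip_width: 0.0292
finger_force: 12.2
```

```bash
python3 - <<'E'
from h import *
s,f=grab('side');comps(f);print(s['force'],s['position'])
b=cv2.cvtColor(f['pixels'],cv2.COLOR_RGB2GRAY);a=cv2.cvtColor(cv2.imread('pics/s_now.png'),cv2.COLOR_BGR2GRAY)
for n,(x,y,w,h) in dict(cupfront=(240,175,45,24),knob=(192,132,20,20)).items():
    t=a[y:y+h,x:x+w]; r=cv2.matchTemplate(b[y-8:y+h+8,x-8:x+w+8],t,cv2.TM_CCOEFF_NORMED); _,m,_,l=cv2.minMaxLoc(r); print(n,m,l[0]-8,l[1]-8)
E
```

```text
[215, 141, 16, 48, 423] top (np.float64(220.8), np.float64(145.6)) bot (np.float64(224.7), np.float64(184.1))
[262, 142, 13, 39, 354] top (np.float64(267.8), np.float64(145.9)) bot (np.float64(269.7), np.float64(176.3))
[399, 290, 36, 41, 1055] top (np.float64(418.6), np.float64(295.1)) bot (np.float64(417.1), np.float64(325.8))
[438, 400, 113, 80, 6194] top (np.float64(496.0), np.float64(404.8)) bot (np.float64(502.1), np.float64(475.5))
[-0.82502878  0.01216922 -0.77976031] [0.43307847 0.19686375 0.20960853]
cupfront 0.9912626147270203 0 0
knob 0.6457715630531311 -8 3
```

Call:
{"fn": "jog_arm", "kwargs": {
  "motion": [
    [0,0,0,0,0.5],
    [0,0,0,0,0.7],
    [0,0,0,0,0.7],
    [0,0,-0.6,0,0.7],
    [0,0,-1,0,0.7],
    [0,0,-1,0,0.7],
    [0,0,-1,0,0.7],
    [0,0,-1,0,0.7],
    [0,0,-0.8,0,0.7]
  ]
}}

```text
clock: 33.2
position: [0.4338, 0.1971, 0.3748]
tool_rot: [3.14, -0.001, 1.668]
force: [0.3, 0.4, -0.5]
grip_width: 0.0598
finger_force: 0.0
```

```bash
python3 - <<'E'
from h import *
s,f=grab('side');comps(f);print(s['position'])
a=1.55
for n,d,L in(('ream',.238,.17),('mud',.118,.18)):
    print(n,'top pred',proj(f,door(a,d,.042,.033+L,HH,.0185)),'at rim',proj(f,door(a,d,.042,.123,HH,.0185)))
_,t=grab('top');comps(t);print([proj(t,door(a,d,.042,.033+L,HH,.0185)).round() for d,L in((.238,.17),(.118,.18))])
E
```

```text
[262, 142, 13, 39, 355] top (np.float64(267.7), np.float64(145.9)) bot (np.float64(269.5), np.float64(176.3))
[218, 159, 12, 29, 256] top (np.float64(222.9), np.float64(163.2)) bot (np.float64(225.3), np.float64(183.2))
[399, 290, 36, 41, 1055] top (np.float64(418.4), np.float64(295.1)) bot (np.float64(417.3), np.float64(325.8))
[438, 400, 113, 80, 6196] top (np.float64(496.1), np.float64(404.7)) bot (np.float64(502.1), np.float64(475.5))
[0.43377384 0.1970974  0.37481651]
ream top pred [221.01408741 156.42460206] at rim [224.83019203 182.33687801]
mud top pred [268.69561923 145.89562988] at rim [270.51718656 175.02765792]
[513, 0, 127, 155, 15043] top (np.float64(593.5), np.float64(3.7)) bot (np.float64(593.4), np.float64(149.7))
[451, 140, 97, 51, 4519] top (np.float64(500.7), np.float64(144.1)) bot (np.float64(495.5), np.float64(185.8))
[372, 162, 26, 27, 432] top (np.float64(380.7), np.float64(166.6)) bot (np.float64(384.1), np.float64(183.9))
[179, 249, 24, 18, 256] top (np.float64(187.1), np.float64(253.5)) bot (np.float64(194.1), np.float64(261.6))
[187, 298, 16, 13, 161] top (np.float64(194.4), np.float64(302.3)) bot (np.float64(194.9), np.float64(306.1))
[array([188., 305.]), array([186., 254.])]
```

```bash
python3 - <<'E'
from h import *
s,f=grab('wrist')
g=cv2.cvtColor(f['pixels'],cv2.COLOR_RGB2GRAY);m=(g<85).astype(np.uint8)
n,l,st,c=cv2.connectedComponentsWithStats(m)
for i in range(1,n):
    if st[i][4]>60 and st[i][1]<230: print(st[i].tolist(),c[i].round()); r=l[st[i][1]:st[i][1]+st[i][3],st[i][0]:st[i][0]+st[i][2]]==i; 
    if st[i][4]>60 and st[i][4]<3000 and st[i][1]<230 and 150<c[i][0]<330: print('\n'.join(''.join('#' if q else '.' for q in row[::2]) for row in r[::3]))
for a in(1.49,1.52,1.55,1.58):print(a,proj(f,door(a,.29,-.052,.264,HH,.0185),s).round(1),proj(f,door(a,.29,-.052,.165,HH,.0185),s).round(1),door(a,.29,-.052,.235,HH,.0185))
E
```

```text
[477, 0, 133, 113, 724] [514.  64.]
[604, 0, 11, 110, 775] [609.  54.]
[235, 80, 34, 64, 1166] [254. 111.]
...###...........
.#######.........
##########.......
############.....
.#############...
...#############.
......###########
........#########
........########.
........########.
........########.
........########.
........########.
........########.
........########.
........########.
........########.
.......#########.
.......#########.
.......#########.
.......##########
.....##########..
[618, 119, 14, 75, 241] [625. 156.]
[471, 157, 50, 13, 75] [495. 163.]
[290, 170, 4, 37, 95] [291. 187.]
.#
.#
.#
.#
.#
##
##
##
##
##
#.
#.
#.
[297, 173, 36, 43, 204] [322. 200.]
.................#
.................#
.................#
.................#
.................#
.................#
................##
..............#.#.
...............##.
#..............##.
#..............##.
..............#.#.
.#........#..##...
....#########.....
..................
[312, 176, 12, 15, 62] [318. 182.]
###...
..###.
..###.
...##.
.....#
[373, 177, 16, 40, 429] [380. 193.]
[400, 180, 53, 53, 1236] [423. 199.]
[0, 180, 605, 300, 50784] [317. 421.]
[548, 191, 41, 14, 144] [572. 197.]
[50, 211, 77, 125, 366] [107. 262.]
1.49 [234.1 117.3] [255.9 121. ] [0.37257356 0.28499522 0.235     ]
1.52 [236.3 104.7] [257.6 111.9] [0.37339548 0.29379534 0.235     ]
1.55 [239.   92.3] [259.5 102.9] [0.374481   0.30256685 0.235     ]
1.58 [242.  80.] [261.7  94. ] [0.37582913 0.31130186 0.235     ]
```

Call:
{"fn": "jog_arm", "kwargs": {
  "motion": [
    [0,0,0,0.85,0.8],
    [0.92,-0.46,0,0,0.8],
    [0.92,-0.46,0,0,0.8],
    [0.92,-0.47,0,0,0.8],
    [0.91,-0.47,0,0,0.8],
    [0,0,0,0,0.8],
    [0,0,1,0,0.8],
    [0,0,1,0,0.8],
    [0,0,1,0,0.8],
    [0,0,1,0,0.8],
    [0,0,0.9,0,0.8],
    [0,0,0.4,0,0.8]
  ]
}}

```text
clock: 34.55
position: [0.3739, 0.3043, 0.2115]
tool_rot: [-3.14, 0.003, 1.6]
force: [0.2, -0.5, 0.5]
grip_width: 0.0686
finger_force: 0.0
```

Call:
{"fn": "jog_arm", "kwargs": {
  "motion": [
    [0,0,0,0,0],
    [0,0,0,0,0],
    [0,0,0,0,0],
    [0,0,0,0,0],
    [0,0,0,0,0]
  ],
  "newtons": 30
}}

```text
clock: 35.05
position: [0.3744, 0.3062, 0.2148]
tool_rot: [-3.142, -0.002, 1.601]
force: [-4.3, 0.2, 10.2]
grip_width: 0.0113
finger_force: 29.2
```

Call:
{"fn": "jog_arm", "kwargs": {
  "motion": [
    [-0.38,-0.06,0,-0.5,0],
    [-0.58,-0.09,0,-0.75,0],
    [-0.77,-0.11,0,-1,0],
    [-0.77,-0.11,0,-1,0],
    [-0.77,-0.11,0,-1,0],
    [-0.77,-0.11,0,-1,0],
    [-0.77,-0.11,0,-1,0],
    [-0.77,-0.11,0,-1,0],
    [0,0,0,0,0]
  ]
}}

```text
clock: 35.95
position: [0.399, 0.1382, 0.2148]
tool_rot: [3.139, 0.001, 2.18]
force: [-2.0, -0.6, 9.3]
grip_width: 0.0113
finger_force: 31.6
```

Call:
{"fn": "jog_arm", "kwargs": {
  "motion": [
    [-0.58,-0.09,0,-0.75,0],
    [-0.77,-0.11,0,-1,0],
    [-0.77,-0.11,0,-1,0],
    [-0.77,-0.11,0,-1,0],
    [-0.77,-0.11,0,-1,0],
    [-0.77,-0.11,0,-1,0],
    [-0.77,-0.11,0,-1,0],
    [-0.77,-0.11,0,-1,0],
    [0,0,0,0,0]
  ]
}}

```text
clock: 36.85
position: [0.5197, 0.007, 0.2148]
tool_rot: [3.141, 0.003, 2.801]
force: [-0.8, -1.1, 14.4]
grip_width: 0.011
finger_force: 32.2
```

```bash
python3 - <<'E'
from h import *
s,f=grab('side');comps(f);print(s['position'],s['tool_rot'],s['force'])
for a in(.3,.35,.4,.45):print(a,door(a,.29,-.052,.235,HH,.0185),[proj(f,door(a,d,.042,.033+L,HH,.0185)).round() for d,L in((.238,.17),(.118,.18))])
E
```

```text
[313, 155, 17, 71, 676] top (np.float64(322.8), np.float64(158.9)) bot (np.float64(317.6), np.float64(221.1))
[399, 290, 36, 41, 1055] top (np.float64(418.6), np.float64(295.0)) bot (np.float64(417.2), np.float64(325.8))
[438, 400, 113, 80, 6194] top (np.float64(496.0), np.float64(404.8)) bot (np.float64(502.1), np.float64(475.5))
[0.51966172 0.00700175 0.21477972] [3.14101503e+00 2.83967372e-03 2.80093273e+00] [-0.8367994  -1.11786789 14.43318775]
0.3 [ 0.53578562 -0.00214011  0.235     ] [array([323., 192.]), array([325., 157.])]
0.35 [0.52274723 0.004713   0.235     ] [array([318., 192.]), array([322., 158.])]
0.4 [0.51006764 0.01220919 0.235     ] [array([312., 192.]), array([320., 158.])]
0.45 [0.49777855 0.02032972 0.235     ] [array([307., 192.]), array([317., 158.])]
```

Call:
{"fn": "jog_arm", "kwargs": {
  "motion": [
    [-0.77,-0.11,0,-1,0],
    [-0.77,-0.11,0,-1,0],
    [-0.58,-0.09,0,-0.75,0],
    [-0.58,-0.09,0,-0.75,0],
    [-0.39,-0.06,0,-0.5,0],
    [-0.31,-0.05,0,-0.4,0],
    [0,0,0,0,0],
    [0,0,0,0,0]
  ]
}}

```text
clock: 37.7
position: [0.6155, -0.0274, 0.2149]
tool_rot: [-3.14, 0.004, -3.132]
force: [11.3, -7.4, -2.3]
grip_width: 0.0109
finger_force: 30.7
```

Call:
{"fn": "jog_arm", "kwargs": {
  "motion": [
    [-0.1,0,0,0,0],
    [-0.1,0,0,0,0],
    [0,0,0,0,0]
  ]
}}

```text
clock: 38.0
position: [0.6207, -0.0282, 0.2149]
tool_rot: [-3.139, 0.002, -3.133]
force: [5.5, -11.0, 0.2]
grip_width: 0.0111
finger_force: 31.0
```

Call:
{"fn": "jog_arm", "kwargs": {
  "motion": [
    [-0.1,-0.03,0,0,0],
    [0,0,0,0,0],
    [0,0,0,0,0]
  ]
}}

```text
clock: 38.3
position: [0.6212, -0.0283, 0.2147]
tool_rot: [-3.14, -0.003, -3.133]
force: [-14.7, -7.1, 12.6]
grip_width: 0.0109
finger_force: 32.1
```

Call:
{"fn": "jog_arm", "kwargs": {
  "motion": [
    [0.05,0,0,0,0.3],
    [0,0,0,0,0.8],
    [0,0,0,0,0.8],
    [0,0,0,0,0.8],
    [0,0,-0.8,0,0.8],
    [0,0,-1,0,0.8],
    [0,0,-1,0,0.8],
    [0,0,-1,0,0.8],
    [0,0,-1,0,0.2],
    [0,0,0,0,0],
    [0,0,0,0,0]
  ]
}}

```text
clock: 39.4
position: [0.6214, -0.027, 0.3581]
tool_rot: [3.141, 0.001, -3.131]
force: [0.3, 0.5, -0.1]
grip_width: 0.0249
finger_force: 0.0
```

```bash
python3 - <<'E'
from h import *
s,f=grab('side');comps(f);_,t=grab('top');comps(t)
print(s['position'],s['tool_rot'])
for n,im,x,y,w,h in(('side',f,312,180,24,48),('top',t,280,204,20,26)):
    a=cv2.cvtColor(cv2.imread(f'pics/{n}0.png'),cv2.COLOR_BGR2GRAY);b=cv2.cvtColor(im['pixels'],cv2.COLOR_RGB2GRAY)
    r=cv2.matchTemplate(b[y-8:y+h+8,x-8:x+w+8],a[y:y+h,x:x+w],cv2.TM_CCOEFF_NORMED); _,m,_,l=cv2.minMaxLoc(r); print(n,m,l[0]-8,l[1]-8)
A=[];B=[]
for im,p in((t,(235,183.4)),(f,(344.3,139.3))):
    o,d=ray(im,*p);d/=np.linalg.norm(d);P=np.eye(3)-np.outer(d,d);A.append(P);B.append(P@o)
print('button',np.linalg.solve(sum(A),sum(B)),[atz(t,235,183.4,.29),atz(f,344.3,139.3,.29)])
print([proj(f,door(0,d,.042,.033+L,HH,.0185)).round() for d,L in((.238,.17),(.118,.18))])
E
```

```text
[399, 290, 36, 41, 1054] top (np.float64(418.4), np.float64(295.1)) bot (np.float64(417.2), np.float64(325.8))
[438, 400, 113, 80, 6195] top (np.float64(496.2), np.float64(404.8)) bot (np.float64(502.1), np.float64(475.5))
[513, 0, 127, 154, 15045] top (np.float64(593.5), np.float64(3.7)) bot (np.float64(594.0), np.float64(149.1))
[451, 140, 97, 51, 4515] top (np.float64(500.8), np.float64(144.1)) bot (np.float64(495.5), np.float64(185.8))
[372, 162, 26, 27, 433] top (np.float64(380.9), np.float64(166.5)) bot (np.float64(384.1), np.float64(183.9))
[ 0.62140493 -0.02697191  0.35813598] [ 3.14143661e+00  8.42266140e-04 -3.13088204e+00]
side 0.996536135673523 0 0
top 0.679573118686676 6 -2
button [0.70391584 0.08599534 0.2923678 ] [array([0.7046, 0.0864, 0.29  ]), array([0.7049, 0.0895, 0.29  ])]
[array([353., 187.]), array([338., 154.])]
```

Call:
{"fn": "jog_arm", "kwargs": {
  "motion": [
    [-0.7,0.94,0,0,0],
    [-0.7,0.94,0,0,0],
    [-0.7,0.94,0,0,0],
    [-0.71,0.95,0,0,0],
    [0,0,0,0,0],
    [0,0,0.8,0,0],
    [0,0,0.7,0,0],
    [0,0,0.3,0,0],
    [0,0,0,0,0]
  ]
}}

```text
clock: 40.4
position: [0.7038, 0.0867, 0.3023]
tool_rot: [-3.141, -0.003, -3.131]
force: [-0.6, -0.2, 0.8]
grip_width: 0.0003
finger_force: 0.0
```

Call:
{"fn": "jog_arm", "kwargs": {
  "motion": [
    [0,0,0.2,0,0],
    [0,0,0.2,0,0],
    [0,0,0,0,0]
  ]
}}

```text
clock: 40.7
position: [0.7045, 0.0868, 0.2918]
tool_rot: [-3.142, 0.0, -3.131]
force: [0.6, 1.1, 2.4]
grip_width: -0.0
finger_force: 1.3
```

Call:
{"fn": "jog_arm", "kwargs": {
  "motion": [
    [0,0,0.15,0,0],
    [0,0,0.1,0,0],
    [0,0,0,0,0]
  ]
}}

```text
clock: 41.0
position: [0.7048, 0.0868, 0.2877]
tool_rot: [3.141, 0.003, -3.131]
force: [-9.7, -1.3, 29.8]
grip_width: 0.0004
finger_force: 15.3
```

Call:
{"fn": "jog_arm", "kwargs": {
  "motion": [
    [0,0,0,0,0],
    [0,0,-0.5,0,0],
    [0,0,-1,0,0],
    [0,0,-1,0,0],
    [0,0,-1,0,0],
    [0,0,0,0,0],
    [0,0,0,0,0]
  ]
}}

```text
clock: 41.7
position: [0.7044, 0.0869, 0.3895]
tool_rot: [3.141, 0.001, -3.131]
force: [-0.0, 0.5, -1.7]
grip_width: 0.0001
finger_force: 0.0
```

```bash
python3 - <<'E'
from h import *
s,f=grab('side')
a=cv2.cvtColor(cv2.imread('pics/side0.png'),cv2.COLOR_BGR2GRAY);b=cv2.cvtColor(f['pixels'],cv2.COLOR_RGB2GRAY)
for x,y,w,h in((312,180,24,48),(232,260,28,30),(390,265,45,80),(385,345,48,70)):
    r=cv2.matchTemplate(b[y-8:y+h+8,x-8:x+w+8],a[y:y+h,x:x+w],cv2.TM_CCOEFF_NORMED); _,m,_,l=cv2.minMaxLoc(r); print(m,l[0]-8,l[1]-8)
print(s['force']); print(bot.job_done())
E
```

```text
0.9958204030990601 0 0
0.9954657554626465 0 0
0.998763382434845 0 0
0.9980509877204895 0 0
[-0.02448859  0.50529397 -1.74669778]
the job is handed in; nothing more can be done
None
```

I handed the job in at about 42 s. The muddler and reamer (no tamper was on the mat) stood upright in the door cups when last seen at about 0.36 rad while closing. The door is shut, the start button was pressed after that, and the side camera shows the ramekin, mug, syrup bottle and spice jar unmoved (the can was not re-checked). The hand-in gave no verdict.

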